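Try a keyed feed-roller sleeve on the gauge pin and sort it

TASK

Take the feed-roller sleeve that lies in the left-hand place of the cradle (as the robot sees it) and stand it on the table with its notched end up; then take it again from above and try it on the gauge pin, turned so that its keyway drops over the key, and let it down as far as it will go without forcing it. If it goes right down onto the seat, stand it notched end up in the green bin; if it stops short and stands proud, stand it notched end up in the red bin. Leave the other sleeve lying in the cradle.

Things in the scene. Friction and masses are not known exactly. Their poses are not given: they have to be found in the camera images.
- sleeve_a: feed-roller sleeve: aluminium tube with black grooved tyre, outside 46 mm, length 110 mm, plain bore 33 mm, 0.26 kg. Origin: centre of the plain end, which goes onto the pin first. +z: along the axis to the notched end. The -x side has the keyway, and outside a red line and a rim notch over it. At the start it lies in the cradle, axis 62 mm above the table, red line up, notched end to the cradle's -x
- sleeve_b: second sleeve, alike in looks, size and axes (see sleeve_a). In one of the two the keyway is long enough to let it down onto the gauge's seat; in the other it ends early and the sleeve stops 18 mm above the seat. This cannot be seen from outside; either one may lie in the left-hand place
- sleeve_a_mid (a point): middle of the sleeve's axis, 55 mm from either end (sleeve_a). Keyway: a groove in the bore, 12.5 mm wide, 4 mm deep, open at the plain end only
- sleeve_b_mid (a point): middle of the sleeve's axis, 55 mm from either end (sleeve_b)
- sleeve_a_top (a point): centre of sleeve_a's notched end; the notch in its rim is 10 mm wide, 9 mm deep, on the keyway's side (-x)
- sleeve_b_top (a point): centre of sleeve_b's notched end, likewise
- cradle: fixed plywood board, 92 (x) by 205 (y) by 15 mm, with two pairs of wooden V-blocks 110 mm apart; the sleeves lie in them along its x. Blocks: 44 mm wide, 12 mm thick, tops 50 mm above the table, at 10-22 and 62-74 mm from a sleeve's plain end; the notched end, towards the robot, overhangs freely. Origin: centre of the underside; -x faces the robot
- cradle_left (a point): middle of a sleeve lying in the left-hand place (the cradle's +y side)
- cradle_right (a point): middle of a sleeve lying in the right-hand place
- gauge: fixed gauge: round grey base 100 mm across, 16 mm thick, round steel seat 58 mm across, 26 mm above the table, on it an upright steel pin, diameter 30 mm, 85 mm high, top 8 mm tapered. A brass key 8 mm wide stands 4.5 mm out of the pin on the -x side, from the seat to 40 mm above it; a red line on the base marks that side. Origin: centre of the underside, under the pin
- gauge_seat (a point): centre of the seat's top, on the pin's axis. A sleeve passes the key when its x axis points the same way as the gauge's x axis, to within about 7 degrees; turned wrong it rests on the key, 40 mm above the seat. Held off-centre it may drag on the pin; let go, it sinks by its own weight as far as it will go
- seat: the gauge's round steel seat, part of the fixed gauge (see gauge; same origin and axes)
- key: the gauge's brass key, part of the fixed gauge (same origin and axes)
- green_bin: open green plastic bin, fixed, 128 mm (x) by 120 mm (y); walls 4 mm, front lip (its -x side) 30 mm high with a blank white card, back 50 mm, floor 4 mm thick. Origin: centre of its underside
- green_bin_in (a point): centre of the green bin's inner floor. The bins stand side by side; the table 0.15 m in front of the middle between them (towards the robot) is bare, with room to stand a sleeve
- red_bin: open red plastic bin, fixed, 128 mm (x) by 120 mm (y); walls 4 mm, front lip (its -x side) 30 mm high with a blank white card, back 50 mm, floor 4 mm thick. Origin: centre of its underside
- red_bin_in (a point): centre of the red bin's inner floor
There are look-alikes about, which are no part of the job. What is shaped like the sleeve_a but yellow is not meant.

How it is judged:
By the outcome, as a careful person would: the job done as asked, in the order asked, and still so for the second after the job is handed in, with the robot touching nothing.
It also fails if it takes over 61 s, if anything falls off the work surface, if the arm or the gripper's body presses on something with over 40 N, if the wrist force passes 120 N, or if a joint passes its speed limit or range.

ROBOT

A 6-joint arm with a two-finger parallel gripper is mounted at the origin on a cart in front of the work surface, level with it; the furniture and walls round the work are solid. World frame = base frame: x ahead of the robot, y to its left, z up, the work surface at z = 0. Lengths are in m, angles in degrees, forces in N, time in s.
With the tool pointing down it reaches from about 0.15 to 0.775 m from the base axis. Payload 6.1 kg.
Tool frame: the origin (TCP) lies at the very end of the fingers, on their centre line; the grasp point (between the pads) lies 19 mm behind it; y points along the fingers, z is the direction in which the jaws open and shut, and the axes are right-handed (so a half turn about y gives the same grasp; the last joint's range is limited). The gripper opens to 85 mm and grips with 20 to 120 N. Pads are 22 mm wide; open, the fingers measure 114 mm over their backs; the gripper's body (76 mm by 85 mm) begins 54 mm behind the grasp point. The pads swing forward as they close: fully open they stand 13 mm farther back than shut.
Start: joints at [0, 7.208, -2.269, 80.523, 0, 90], TCP at [0.525, -0, 0.231] pointing down, gripper open.
Joint ranges: [-155.77, 155.77], [-54.66, 111.73], [-72.52, 77.12], [-102.08, 115.82], [-83.92, 84.16], [-180, 180]. Speed limits (degrees/s): [136.94, 136.94, 172.46, 180, 180, 180].

INTERFACE

Orientations are given as [roll, pitch, yaw] about the fixed x, y, z axes, in that order (R = Rz(yaw) Ry(pitch) Rx(roll)).
In Python, from workcell import bot gives the robot as it stands.
- The arm moves only by the tool servo_tool, never from a script. Its arguments are lists of equal length, an entry for each row: "travel": the shift along the tool's x, y, z in mm, a list of three; "turn": the turn, a rotation vector about the tool's x, y, z in rad, a list of three. A call has 1 to 8 rows; each row is the pose to reach, as a shift and turn from the pose commanded when the call began, along the tool's axes at that moment; what a row does not reach only later rows make up. A row lasts 1/12 s, in which the tool goes at most 41.7 mm and 7.16 degrees, less where a joint would pass 70% of its speed; a pose out of reach is approached as far as the arm can. A call with a gripper value outside its range is refused whole. "jaw" is the gripper command: -1 is shut, 1 is fully open, values between are in proportion, set as the call begins (left out, the last holds). The fingers move at their own pace and stop on an object; "grip_force" is the grip in N (left out, the last holds). Time passes only in rows, so rows that repeat a pose let the fingers close. It gives the time, the measured TCP pose, the force and the opening at its end, in the units of the state.
- bot.observe(): the state, without advancing time (a new reading comes with each control period).
- bot.get_image(name): name is "scene" or "side" or "wrist"; returns the picture (420x560x3 uint8, red, green, blue); there is no depth.
- bot.camera_info(name): a dict with "K" (3x3 intrinsics, pixels), "extrinsics" (4x4, takes a point from camera to world coordinates); the wrist camera has in their place "hand_eye" (4x4, takes a point from camera to tool coordinates, whose origin is the TCP and whose axes are the tool frame's). Camera axes: x right, y down, z forward; pixel columns grow to the right and rows downward; lengths in m; the calibration is good to about 2 mm. A picture is of the moment at which its call begins: read the wrist's pose just before it. camera_info takes no time and is no camera call.
- bot.close_job(): hands the job in, once; it reports no verdict.
Trained networks look in the newest picture that a camera, given by its name, has taken for a name from the list of things; names that differ only in an ending like _2 or _b are one class to them, and where a whole thing is asked for, a point or a joint stands for the part that bears it (a point fixed in the world has none). Each returns a list of dicts, best first, with "score" (0 to 1); they miss things now and then, are a little off and sometimes report something else, mostly with a low value. They report only what shows in the picture. A call takes as long as a camera call. They do not tell look-alikes from the thing itself.
- bot.recognise(camera, label): "location" ([x, y, z] in m, in the coordinates of the camera as it stood for that picture, good to about 4 mm: the middle of the surface that is visible of it).
- bot.cut_out(camera, label): "region" (420x560 bool, what is visible of it).
- bot.tip_of(camera, label): "location" ([x, y, z] in m, in the coordinates of the camera as it stood for that picture, good to about 4 mm: a listed point, or the origin of a listed thing).
The state is a dict: "t": time; "joints": joint angles; "qd": joint speeds; "tau": joint torques, N m; "tool_pos": TCP position; "tool_rot": TCP orientation; "contact_force": force on the tool from outside, world axes, zero at the start; "moment": the same for the moment, N m; "width": opening from 0.0 (shut) to 1.0 (fully open).
Only numpy, scipy, OpenCV 4.12 (cv2) and the standard library are available. Lean on these libraries where they do the work, as an engineer would, in place of code of your own. Each camera call takes 0.05 s, during which the arm holds its last target.

## Working session

There is one attempt and no reset: what is moved stays moved. The work goes in short steps, Python scripts to look and compute and a tool call to move; the robot and the scene stay as the last step left them, time stands still between calls to the robot, and variables do not carry over. Pictures are saved under pics/ and viewed, and the job is handed in when it is done.

Besides the shell and the picture viewer there is one more tool, called after "Call:" as name(argument=value, ...), one argument or row to a line, values as JSON. servo_tool: Moves the arm, as the interface text tells. Its arguments: {"type":"object","properties":{"travel":{"type":"array"},"turn":{"type":"array"},"jaw":{"type":"number"},"grip_force":{"type":"number"}},"required":["travel","turn"]}

```bash
ls; mkdir -p pics
python3 - <<'E'
from workcell import bot
import cv2
print(bot.observe())
for n in ["scene","side","wrist"]:
    im=bot.get_image(n); cv2.imwrite(f"pics/{n}0.png",im[:,:,::-1])
    ci=bot.camera_info(n); print(n,ci)
E
```

```text
pics
{'t': 0.0, 'joints': array([ 7.85496056e-04,  7.23901627e+00, -2.32688971e+00,  8.05241589e+01,
       -7.22409018e-04,  8.99996099e+01]), 'qd': array([ 0.04386045, -0.01753428,  0.03423463,  0.15598204, -0.03102921,
        0.14096266]), 'tau': array([-1.88969068e-03, -4.35916471e+01,  3.52923596e+01,  1.73015334e-02,
       -7.00984879e-05, -2.14169546e-05]), 'tool_pos': array([5.24581868e-01, 3.46596426e-06, 2.30545238e-01]), 'tool_rot': array([-9.00900649e+01, -7.21794860e-04, -8.99988232e+01]), 'contact_force': array([-0.56409675, -0.28945917, -0.67192683]), 'moment': array([0.01638962, 0.00367649, 0.03286769]), 'width': 0.9979029992873631}
scene {'K': array([[484.22260241,   0.        , 269.30230522],
       [  0.        , 484.22260241, 207.10500089],
       [  0.        ,   0.        ,   1.        ]]), 'extrinsics': array([[ 0.74471513, -0.31420523,  0.58879066, -0.12211669],
       [-0.66707496, -0.32367301,  0.6710043 , -0.78181919],
       [-0.02025741, -0.89247457, -0.45064264,  0.53767526],
       [ 0.        ,  0.        ,  0.        ,  1.        ]])}
side {'K': arr
[... 232 characters left out ...]
  [-0.10920792, -0.66963711,  0.73461539, -0.87179697],
       [ 0.02078085, -0.74041213, -0.67183185,  0.79139779],
       [ 0.        ,  0.        ,  0.        ,  1.        ]])}
wrist {'K': array([[339.47848518,   0.        , 281.89202337],
       [  0.        , 339.47848518, 209.93600153],
       [  0.        ,   0.        ,   1.        ]]), 'hand_eye': array([[-7.45940171e-04,  9.54471329e-01,  2.98301735e-01,
        -7.68020854e-02],
       [ 1.02507590e-04, -2.98301743e-01,  9.54471613e-01,
        -1.43796162e-01],
       [ 9.99999717e-01,  7.42556910e-04,  1.24674697e-04,
         8.54162610e-04],
       [ 0.00000000e+00,  0.00000000e+00,  0.00000000e+00,
         1.00000000e+00]])}
```

View pics/scene0.png

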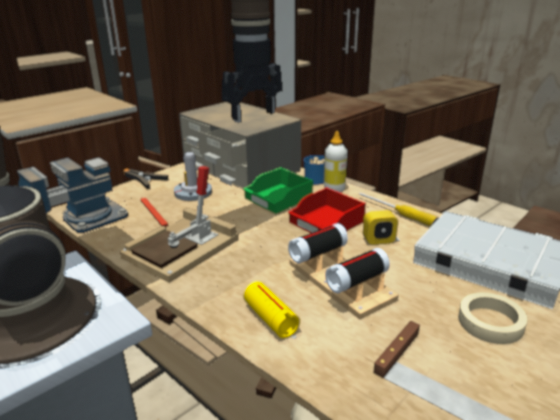

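View pics/side0.png

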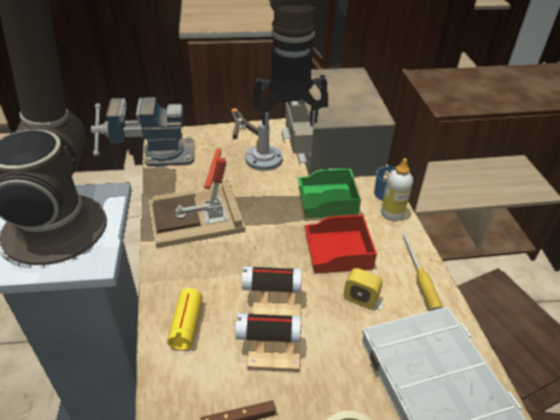

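View pics/wrist0.png

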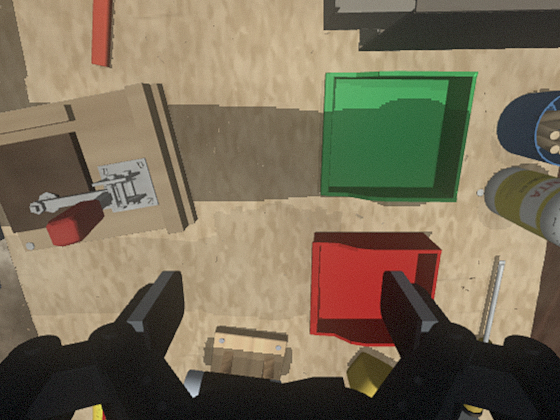

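The left sleeve is the one at side (272,280) / scene (318,243), and the right one is at (268,328) / (358,270). The gauge is at side (264,145), with the toggle-clamp fixture at (200,205) between it and the robot. Next I'll measure these positions.

```bash
cat > h.py <<'E'
import numpy as np, cv2
from workcell import bot
from scipy.spatial.transform import Rotation as Ro
def pose():
    o=bot.observe(); T=np.eye(4); T[:3,:3]=Ro.from_euler('xyz',o['tool_rot'],degrees=True).as_matrix(); T[:3,3]=o['tool_pos']; return T,o
def ext(n):
    ci=bot.camera_info(n)
    if n=='wrist': return pose()[0]@ci['hand_eye'],ci['K']
    return ci['extrinsics'],ci['K']
def w(n,p,E=None):
    E=ext(n)[0] if E is None else E
    return (E@np.r_[p,1])[:3]
def px(n,P,E=None):
    e,K=ext(n); E=e if E is None else E
    c=np.linalg.inv(E)@np.r_[P,1]; u=K@c[:3]; return u[:2]/u[2]
def ray(n,uv,z,E=None):
    e,K=ext(n); E=e if E is None else E
    d=E[:3,:3]@np.linalg.inv(K)@np.r_[uv,1]; o=E[:3,3]; return o+d*(z-o[2])/d[2]
def snap(n,name):
    im=bot.get_image(n); cv2.imwrite(f'pics/{name}.png',im[:,:,::-1]); return im
E
python3 - <<'E'
from h import *
np.set_printoptions(precision=4,suppress=True)
for cam in ['side','scene']:
    bot.get_image(cam)
    for l in ['cradle','cradle_left','cradle_right','sleeve_a_mid','sleeve_a_top','gauge','gauge_seat','key','green_bin_in','red_bin_in']:
        for d in bot.tip_of(cam,l)[:3]: print(cam,l,round(d['score'],2),w(cam,d['location']))
print(bot.observe()['t'])
E
```

```text
side cradle 0.74 [ 0.4678 -0.3006 -0.0014]
side cradle_left 0.88 [ 0.4672 -0.2443  0.0615]
side cradle_right 0.74 [ 0.5188 -0.2552  0.0631]
side cradle_right 0.72 [ 0.4533 -0.3555  0.0665]
side cradle_right 0.6 [0.4937 0.2267 0.0015]
side sleeve_a_mid 0.6 [ 0.3067 -0.2924  0.0253]
side sleeve_a_top 0.75 [ 0.2925 -0.3499  0.0195]
side sleeve_a_top 0.73 [ 0.3937 -0.3481  0.0607]
side gauge 0.58 [0.4887 0.2239 0.0017]
side gauge 0.5 [ 0.4122 -0.2407  0.0606]
side gauge_seat 0.72 [0.4896 0.2199 0.0224]
side green_bin_in 0.93 [0.6296 0.0435 0.0041]
side red_bin_in 0.63 [ 0.6316 -0.1281  0.0046]
side red_bin_in 0.55 [ 0.4946  0.2215 -0.0001]
scene cradle 0.92 [ 0.4694 -0.3049 -0.0044]
scene cradle 0.59 [ 0.5102 -0.362   0.0612]
scene cradle 0.25 [ 0.4665 -0.252   0.0602]
scene cradle_left 0.59 [ 0.4692 -0.2469  0.0592]
scene cradle_left 0.41 [ 0.5206 -0.2513  0.0579]
scene cradle_right 0.75 [ 0.4532 -0.3517  0.0608]
scene sleeve_a_mid 0.76 [ 0.3014 -0.2897  0.0244]
scene sleeve_a_mid 0.56 [ 0.4515 -0.3578  0.059 ]
scene sleeve_a_mid 0.55 [0.4949 0.227  0.0238]
scene sleeve_a_top 0.93 [ 0.2966 -0.3475  0.0197]
scene sleeve_a_top 0.7 [ 0.4013 -0.3476  0.0578]
scene gauge 0.98 [0.4955 0.2251 0.0004]
scene gauge_seat 0.86 [0.4943 0.2236 0.0239]
scene key 0.43 [ 0.4905  0.2253 -0.0031]
scene green_bin_in 0.75 [0.6337 0.0471 0.0001]
scene red_bin_in 0.8 [ 0.625 -0.131  0.004]
1.25
```

```bash
cat >> h.py <<'E'
np.set_printoptions(precision=4,suppress=True)
def Rt(theta,a,roll=0):
    "tool dir: theta below horizontal, azimuth a (deg); camera side up/ahead; roll about tool y"
    t,a=np.radians([theta,a]); y=np.array([np.cos(t)*np.cos(a),np.cos(t)*np.sin(a),-np.sin(t)])
    x=np.array([-np.sin(t)*np.cos(a),-np.sin(t)*np.sin(a),-np.cos(t)])
    R=np.c_[x,y,np.cross(x,y)]
    return R@Ro.from_euler('y',roll,degrees=True).as_matrix()
def go(R,p):
    T,o=pose(); tr=T[:3,:3].T@(np.asarray(p)-T[:3,3])*1000; rv=Ro.from_matrix(T[:3,:3].T@R).as_rotvec()
    print('travel',tr.round(1).tolist(),'turn',rv.round(4).tolist(),'rows',round(max(np.linalg.norm(tr)/41.7,np.degrees(np.linalg.norm(rv))/7.16),1),'t',round(o['t'],2))
    return tr,rv
E
python3 - <<'E'
from h import *
a=-7.8; ax=np.array([np.cos(np.radians(a)),np.sin(np.radians(a)),0])
mid=np.array([0.468,-0.2455,0.062]); end=mid-0.055*ax
g=end+0.028*ax
R=Rt(35,a); d=R[:,1]
tcp=g+0.022*d; print('end',end,'grasp tcp',tcp)
pre=tcp-0.11*d; print('pre',pre); go(R,pre)
go(Rt(90,0),[0.5,-0.05,0.24])
for uv in [(195,225),(30,245),(145,85)]: print(ray('wrist',uv,0.03))
for l in ['cradle','green_bin_in','red_bin_in']: pass
E
```

```text
end [ 0.4135 -0.238   0.062 ] grasp tcp [ 0.4591 -0.2443  0.0494]
pre [ 0.3698 -0.2321  0.1125]
travel [232.1, 118.8, -155.1] turn [0.8123, 1.5604, 0.7086] rows 15.2 t 1.25
travel [50.0, -8.7, -25.0] turn [0.0, 1.5708, -0.0] rows 12.6 t 1.25
[ 0.432  -0.0481  0.03  ]
[ 0.2487 -0.0717  0.03  ]
[0.395  0.0939 0.03  ]
```

Call:
servo_tool(
  travel=[
    [0, -20, 0],
    [0, -20, 0],
  ],
  turn=[
    [0, 0.12, 0],
    [0, 0.24, 0],
  ],
)

```text
t: 1.42
tool_pos: [0.5256, 0.0, 0.2538]
tool_rot: [-89.8, 0.0, -104.1]
contact_force: [0.5, -0.3, -0.3]
width: 1.003
```

Run:
```python
from h import *
print(bot.observe()['joints'])
P=[]
for n,uv in [('scene',(203,168)),('side',(219,152))]:
    E,K=ext(n); d=E[:3,:3]@np.linalg.inv(K)@np.r_[uv,1]; P.append((E[:3,3],d/np.linalg.norm(d)))
A=np.c_[P[0][1],-P[1][1]]; s=np.linalg.lstsq(A,P[1][0]-P[0][0],rcond=None)[0]
print(P[0][0]+s[0]*P[0][1],P[1][0]+s[1]*P[1][1])
```

```text
[  0.0004   7.2188   0.5573  83.1777   0.0001 104.0699]
[0.3862 0.0007 0.1647] [0.3813 0.0111 0.1798]
```

Run:
```python
from h import *
R=Rt(35,-7.8); go(R,[0.3698,-0.2321,0.19])
```

```text
travel [263.1, 63.4, -94.8] turn [0.6954, 1.3397, 0.7754] rows 13.6 t 1.42
```

Call:
servo_tool(
  travel=[
    [100, 20, -36],
    [140, 32, -50],
    [180, 43, -65],
    [220, 53, -80],
    [263, 63, -95],
    [263, 63, -95],
    [263, 63, -95],
    [263, 63, -95],
  ],
  turn=[
    [0.695, 1.34, 0.775],
    [0.695, 1.34, 0.775],
    [0.695, 1.34, 0.775],
    [0.695, 1.34, 0.775],
    [0.695, 1.34, 0.775],
    [0.695, 1.34, 0.775],
    [0.695, 1.34, 0.775],
    [0.695, 1.34, 0.775],
  ],
)

```text
t: 2.08
tool_pos: [0.3667, -0.2376, 0.187]
tool_rot: [-77.9, 32.0, -147.3]
contact_force: [-0.1, -0.1, -0.2]
width: 0.998
```

Run:
```python
from h import *
print(bot.observe()['joints'])
R=Rt(35,-7.8); go(R,[0.3698,-0.2321,0.17])
```

```text
[-52.6495 -17.2696 -36.957   53.46    29.9177 102.6632]
travel [4.3, 16.3, -6.5] turn [0.2853, 0.5503, 0.3263] rows 5.6 t 2.08
```

Call:
servo_tool(
  travel=[
    [4, 16, -6],
    [4, 16, -6],
    [4, 16, -6],
    [4, 16, -6],
    [4, 16, -6],
    [4, 16, -6],
    [4, 16, -6],
  ],
  turn=[
    [0.285, 0.55, 0.326],
    [0.285, 0.55, 0.326],
    [0.285, 0.55, 0.326],
    [0.285, 0.55, 0.326],
    [0.285, 0.55, 0.326],
    [0.285, 0.55, 0.326],
    [0.285, 0.55, 0.326],
  ],
)

```text
t: 2.67
tool_pos: [0.372, -0.226, 0.1694]
tool_rot: [-90.0, 55.0, 172.9]
contact_force: [-0.2, 1.3, 0.2]
width: 1.002
```

Run:
```python
from h import *
print(bot.observe()['joints'])
im=snap('wrist','w1')
E,K=ext('wrist')
for l in ['sleeve_a_top','sleeve_a_mid','cradle_left']:
    for d in bot.tip_of('wrist',l)[:3]: print(l,round(d['score'],2),w('wrist',d['location'],E),(K@d['location']/d['location'][2])[:2])
R=Rt(35,-7.8); go(R,[0.3698,-0.2321,0.1125])
```

```text
[-56.0767 -34.8711 -61.6424  20.1175  38.147  146.5783]
sleeve_a_top 0.79 [ 0.3951 -0.3451  0.0654] [429.3746 295.5091]
sleeve_a_mid 0.91 [ 0.4535 -0.3604  0.065 ] [420.6266 232.0661]
travel [51.6, 31.8, 4.0] turn [0.0109, 0.0118, 0.0007] rows 1.5 t 2.87
```

View pics/w1.png

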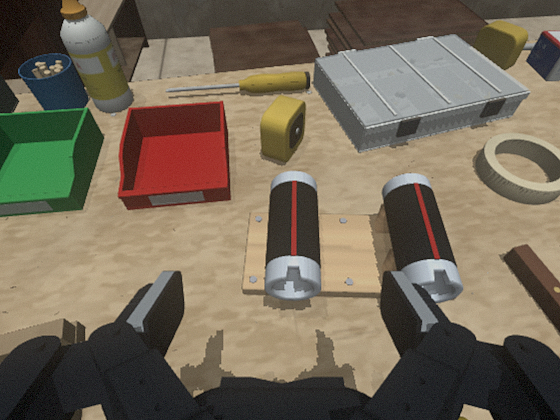

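Run:
```python
from h import *
E,K=ext('wrist')
p=ray('wrist',(294.5,182),0.085); q=ray('wrist',(294,264),0.085); print(p,q,np.degrees(np.arctan2(*(p-q)[[1,0]])))
p2=ray('wrist',(416,185),0.085); q2=ray('wrist',(437,260),0.085); print(p2,q2,np.degrees(np.arctan2(*(p2-q2)[[1,0]])))
print('pred end',px('wrist',[0.4135,-0.238,0.062]),'mid',px('wrist',[0.468,-0.2455,0.062]),'topend',px('wrist',[0.4135,-.238,.085]))
go(Rt(35,-7.8),[0.425,-0.2385,0.09]);go(Rt(35,-7.8),[0.459,-0.244,0.05])
```

```text
[ 0.5117 -0.2563  0.085 ] [ 0.4272 -0.2438  0.085 ] -8.412666881930846
[ 0.4949 -0.3669  0.085 ] [ 0.4175 -0.3552  0.085 ] -8.637076463437278
pred end [288.3992 293.7647] mid [288.729  236.1226] topend [288.9333 281.0592]
travel [38.2, 90.2, 3.7] turn [0.0109, 0.0118, 0.0007] rows 2.4 t 2.87
travel [51.2, 141.4, 4.9] turn [0.0109, 0.0118, 0.0007] rows 3.6 t 2.87
```

Run:
```python
from h import *
go(Rt(35,-8.2),[0.425,-0.2425,0.09]);go(Rt(35,-8.2),[0.459,-0.2475,0.05])
```

```text
travel [37.9, 90.6, 7.7] turn [0.0166, 0.0158, 0.0007] rows 2.4 t 2.87
travel [50.9, 141.7, 8.4] turn [0.0166, 0.0158, 0.0007] rows 3.6 t 2.87
```

Call:
servo_tool(
  travel=[
    [15, 32, 7],
    [30, 64, 8],
    [38, 90, 8],
    [41, 105, 8],
    [44, 115, 8],
    [44, 115, 8],
  ],
  turn=[
    [0.016, 0.016, 0],
    [0.016, 0.016, 0],
    [0.016, 0.016, 0],
    [0.016, 0.016, 0],
    [0.016, 0.016, 0],
    [0.016, 0.016, 0],
  ],
)

```text
t: 3.37
tool_pos: [0.4419, -0.244, 0.0677]
tool_rot: [-90.4, 54.7, 171.6]
contact_force: [-0.2, -0.6, -0.4]
width: 1.002
```

Run:
```python
from h import *
print(bot.observe()['joints'])
im=snap('wrist','w2')
p=ray('wrist',(294.5,182),0.085)
go(Rt(35,-8.2),[0.459,-0.2475,0.05])
```

```text
[-46.0685 -16.3633 -69.9532 -11.6527  30.2637 155.9199]
travel [4.9, 25.2, 1.0] turn [0.003, -0.0025, 0.0038] rows 0.6 t 3.42
```

View pics/w2.png

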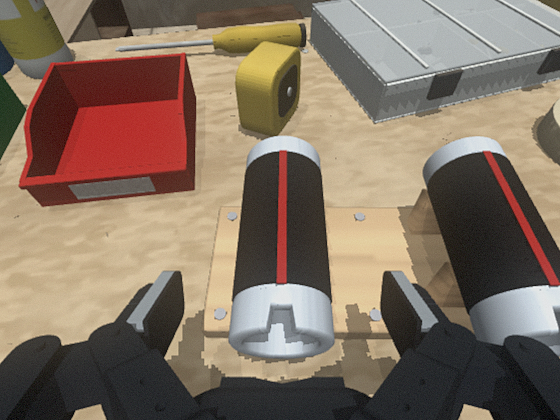

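Run:
```python
from h import *
R=Rt(42,-8.2); d=R[:,1]
ax=np.array([np.cos(np.radians(-8.2)),np.sin(np.radians(-8.2)),0])
end=np.array([0.4135,-0.2405,0.062])
g=end+0.027*ax; print(g+0.021*d)
go(R,g+0.021*d)
```

```text
[ 0.4557 -0.2466  0.0479]
travel [8.5, 23.6, 0.5] turn [0.0031, -0.0023, -0.1184] rows 0.9 t 3.42
```

Call:
servo_tool(
  travel=[
    [2, 6, 0.5],
    [4, 12, 0.5],
    [6, 18, 0.5],
    [8.5, 23.5, 0.5],
    [8.5, 23.5, 0.5],
  ],
  turn=[
    [0.003, -0.002, -0.04],
    [0.003, -0.002, -0.08],
    [0.003, -0.002, -0.118],
    [0.003, -0.002, -0.118],
    [0.003, -0.002, -0.118],
  ],
)

```text
t: 3.83
tool_pos: [0.456, -0.2474, 0.0504]
tool_rot: [-89.8, 48.3, 171.9]
contact_force: [-0.1, -0.6, -0.1]
width: 0.996
```

Run:
```python
from h import *
print(bot.observe()['joints'])
im=snap('wrist','w3')
go(Rt(42,-8.2),[0.4557,-0.2466,0.0479])
```

```text
[-42.1598 -13.2857 -65.0668  -4.8046  24.5256 155.8611]
travel [0.9, 1.5, -0.4] turn [-0.0021, -0.0002, -0.0042] rows 0.0 t 3.88
```

View pics/w3.png

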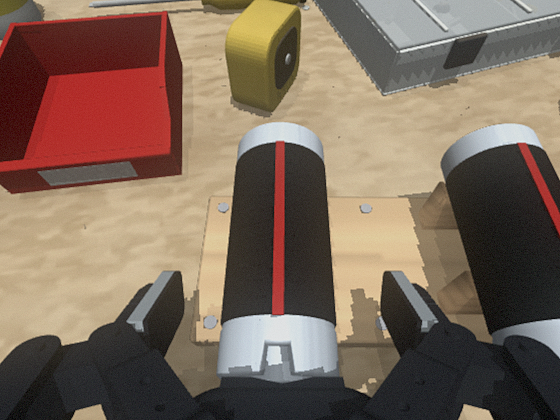

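Call:
servo_tool(
  travel=[
    [0, 0, 0],
    [0, 0, 0],
    [0, 0, 0],
    [0, 0, 0],
    [0, 0, 0],
    [0, 0, 0],
  ],
  turn=[
    [0, 0, 0],
    [0, 0, 0],
    [0, 0, 0],
    [0, 0, 0],
    [0, 0, 0],
    [0, 0, 0],
  ],
  jaw=-1,
  grip_force=60,
)

```text
t: 4.38
tool_pos: [0.4548, -0.246, 0.0493]
tool_rot: [-90.0, 48.2, 171.7]
contact_force: [-4.4, 5.2, 4.0]
width: 0.524
```

Run:
```python
from h import *
print(bot.observe()['width'],bot.observe()['contact_force'])
T,_=pose(); go(Rt(42,-8.2),T[:3,3]+[-0.005,0,0.11])
```

```text
0.5238625825962776 [-4.425   5.1862  4.046 ]
travel [-78.7, -77.0, 0.7] turn [-0.0007, -0.001, -0.004] rows 2.6 t 4.38
```

Call:
servo_tool(
  travel=[
    [-8, -7, 0],
    [-20, -19, 0],
    [-40, -38, 0],
    [-60, -58, 0],
    [-79, -77, 0],
    [-79, -77, 0],
  ],
  turn=[
    [0, 0, 0],
    [0, 0, 0],
    [0, 0, 0],
    [0, 0, 0],
    [0, 0, 0],
    [0, 0, 0],
  ],
)

```text
t: 4.88
tool_pos: [0.4519, -0.2478, 0.1664]
tool_rot: [-89.5, 48.6, 172.1]
contact_force: [1.3, -1.3, -1.0]
width: 0.528
```

Run:
```python
from h import *
print(bot.observe()['width'],bot.observe()['contact_force'],bot.observe()['joints'])
im=snap('wrist','w4')
snap('side','s4')
```

```text
0.528201759195377 [ 1.2715 -1.333  -0.9644] [-42.6519 -23.8285 -54.2666  16.2875  24.8014 155.5085]
```

View pics/w4.png

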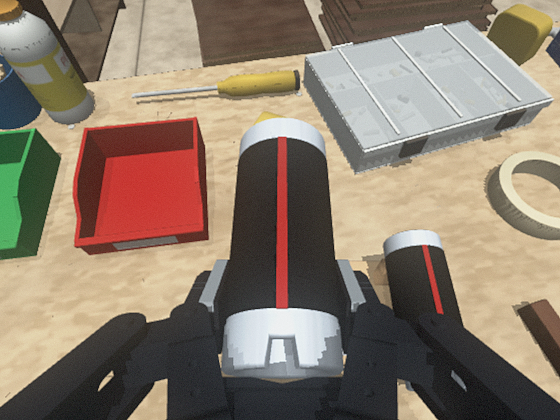

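View pics/s4.png

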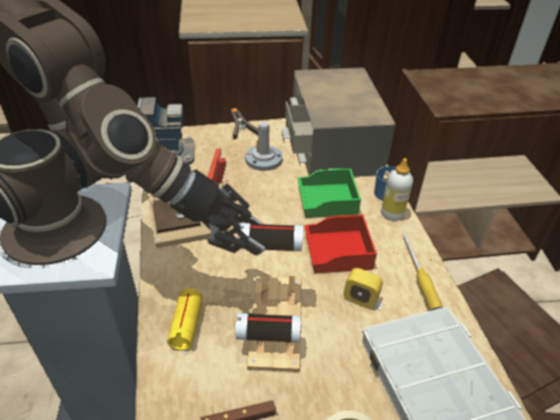

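Run:
```python
from h import *
ax=np.array([-0.6665,0.7455,0]); bt=np.array([-0.0553,0.0409,0]); up=np.array([-0.745,-0.667,0])
H=bot.camera_info('wrist')['hand_eye'];K=bot.camera_info('wrist')['K']
for p in [bt+0.023*up, bt-0.110*ax+0.023*up, bt-0.11*ax+.009*ax+.023*up]:
    c=np.linalg.inv(H)@np.r_[p,1]; print((K@c[:3]/c[2])[:2])
R=Rt(131.8,10); print(R@ax, R@bt)
tcp=np.array([0.475,-0.042,0.004])-R@bt; print('stand tcp',tcp)
go(R,tcp+[0,0,0.15])
```

```text
[283.1407 115.4507]
[283.5413 367.9943]
[283.4932 337.6825]
[-0. -0. -1.] [ 0.0138  0.0024 -0.0673]
stand tcp [ 0.4612 -0.0444  0.0713]
travel [-33.8, -54.8, -201.2] turn [-0.0226, -0.3551, -1.5567] rows 12.8 t 4.98
```

Call:
servo_tool(
  travel=[
    [-30, -30, -15],
    [-45, -55, -40],
    [-45, -60, -80],
    [-40, -60, -120],
    [-34, -55, -160],
    [-34, -55, -200],
    [-34, -55, -201],
    [-34, -55, -201],
  ],
  turn=[
    [-0.023, -0.355, -1.557],
    [-0.023, -0.355, -1.557],
    [-0.023, -0.355, -1.557],
    [-0.023, -0.355, -1.557],
    [-0.023, -0.355, -1.557],
    [-0.023, -0.355, -1.557],
    [-0.023, -0.355, -1.557],
    [-0.023, -0.355, -1.557],
  ],
)

```text
t: 5.65
tool_pos: [0.4614, -0.0405, 0.22]
tool_rot: [-86.5, -4.8, -177.3]
contact_force: [-0.1, -0.6, -2.2]
width: 0.528
```

Run:
```python
from h import *
print(bot.observe()['joints'])
R=Rt(131.8,10); go(R,[0.4612,-0.0444,0.19])
```

```text
[ -2.4907   4.1709  -7.3196  82.9302  -3.9581 174.8448]
travel [-2.1, 30.1, 2.0] turn [-0.0082, -0.1395, -0.6415] rows 5.3 t 5.65
```

Call:
servo_tool(
  travel=[
    [-2, 5, 2],
    [-2, 10, 2],
    [-2, 20, 2],
    [-2, 30, 2],
    [-2, 30, 2],
    [-2, 30, 2],
    [-2, 30, 2],
  ],
  turn=[
    [-0.008, -0.14, -0.641],
    [-0.008, -0.14, -0.641],
    [-0.008, -0.14, -0.641],
    [-0.008, -0.14, -0.641],
    [-0.008, -0.14, -0.641],
    [-0.008, -0.14, -0.641],
    [-0.008, -0.14, -0.641],
  ],
)

```text
t: 6.23
tool_pos: [0.4616, -0.0479, 0.185]
tool_rot: [-90.0, -42.1, -170.3]
contact_force: [0.1, -0.3, -2.5]
width: 0.522
```

Run:
```python
from h import *
print(bot.observe()['joints'])
snap('side','s5'); snap('scene','c5')
R=Rt(131.8,10); go(R,[0.4612,-0.0444,0.0713])
```

```text
[ -1.3048  34.5713  16.3209 113.292   -7.2724 171.814 ]
travel [-78.6, 88.0, -3.9] turn [0.0037, -0.0062, -0.0054] rows 2.8 t 6.33
```

View pics/s5.png

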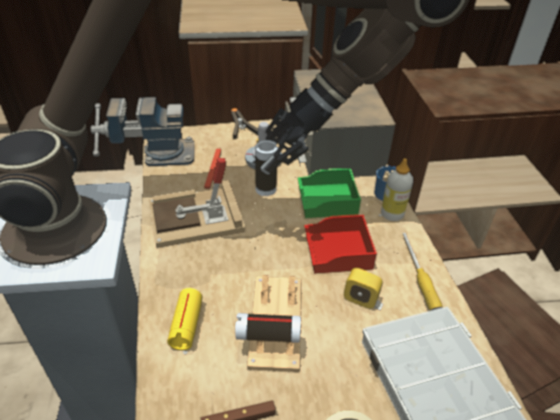

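View pics/c5.png

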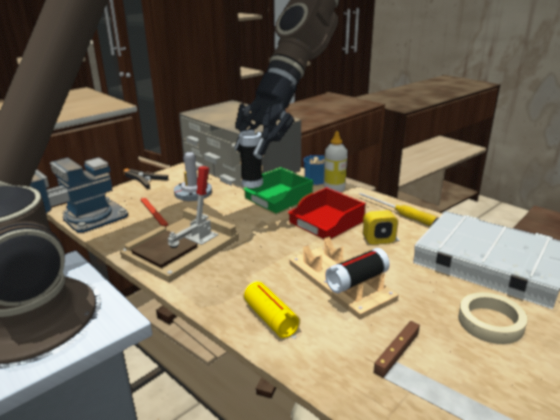

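Call:
servo_tool(
  travel=[
    [-20, 22, -2],
    [-40, 44, -4],
    [-56, 63, -4],
    [-66, 75, -4],
    [-76, 85, -4],
    [-76, 85, -4],
    [-76, 85, -4],
  ],
  turn=[
    [0.003, -0.006, -0.005],
    [0.003, -0.006, -0.005],
    [0.003, -0.006, -0.005],
    [0.003, -0.006, -0.005],
    [0.003, -0.006, -0.005],
    [0.003, -0.006, -0.005],
    [0.003, -0.006, -0.005],
  ],
)

```text
t: 6.92
tool_pos: [0.4612, -0.0445, 0.0785]
tool_rot: [-90.0, -41.6, -170.1]
contact_force: [0.6, 0.2, -1.9]
width: 0.521
```

Run:
```python
from h import *
o=bot.observe();print(o['joints'],o['contact_force'],o['tool_rot'])
im=snap('side','s6'); cv2.imwrite('pics/s6z.png',cv2.resize(im[100:250,200:350,::-1],None,fx=4,fy=4,interpolation=cv2.INTER_CUBIC))
R=Rt(131.8,10); go(R,[0.4612,-0.0444,0.0675])
for z in (0,.11): print(px('side',[0.475,-0.042,z]))
```

```text
[ -0.9155  37.1042   7.2064 101.1489  -7.2084 171.8373] [ 0.6318  0.1965 -1.8594] [ -89.9666  -41.5641 -170.064 ]
travel [-7.3, 8.8, -0.1] turn [-0.0, -0.0008, -0.0048] rows 0.3 t 6.97
[265.2676 228.5197]
[265.4542 191.2362]
```

View pics/s6z.png

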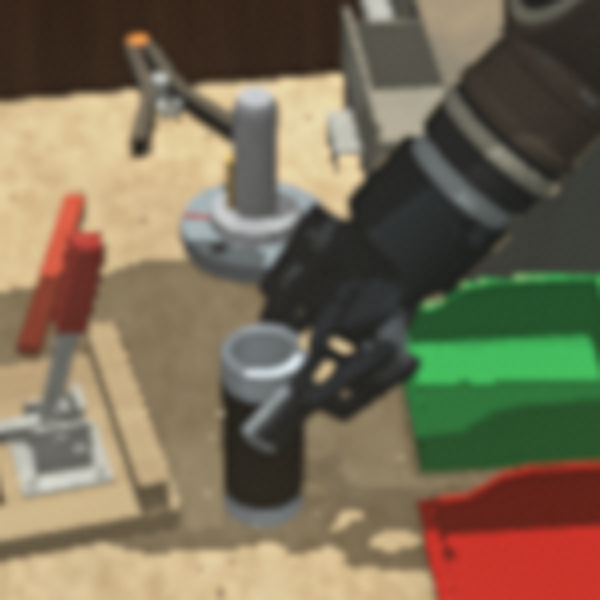

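Call:
servo_tool(
  travel=[
    [-2, 2.4, 0],
    [-4, 4.8, 0],
    [-5.3, 6.4, 0],
    [-6, 7.2, 0],
    [-6, 7.2, 0],
  ],
  turn=[
    [0, 0, -0.004],
    [0, 0, -0.004],
    [0, 0, -0.004],
    [0, 0, -0.004],
    [0, 0, -0.004],
  ],
)

```text
t: 7.38
tool_pos: [0.461, -0.0444, 0.0679]
tool_rot: [-90.0, -41.9, -170.0]
contact_force: [0.4, 0.6, -2.5]
width: 0.526
```

Call:
servo_tool(
  travel=[
    [-0.7, 0.8, 0],
    [-1.3, 1.6, 0],
    [-1.3, 1.6, 0],
  ],
  turn=[
    [0, 0, 0],
    [0, 0, 0],
    [0, 0, 0],
  ],
)

```text
t: 7.63
tool_pos: [0.461, -0.0445, 0.0672]
tool_rot: [-90.0, -41.9, -170.0]
contact_force: [0.2, -0.9, 5.0]
width: 0.528
```

Call:
servo_tool(
  travel=[
    [0, 0, 0],
    [0, 0, 0],
    [0, 0, 0],
    [0, 0, 0],
    [0, 0, 0],
    [0, 0, 0],
  ],
  turn=[
    [0, 0, 0],
    [0, 0, 0],
    [0, 0, 0],
    [0, 0, 0],
    [0, 0, 0],
    [0, 0, 0],
  ],
  jaw=1,
)

```text
t: 8.13
tool_pos: [0.4609, -0.0444, 0.0659]
tool_rot: [-90.0, -41.9, -170.0]
contact_force: [0.1, -0.1, -0.7]
width: 1.003
```

Run:
```python
from h import *
o=bot.observe();print(o['joints'],o['contact_force'],o['tool_rot'],o['width'])
im=snap('wrist','w7')
im=snap('side','s7'); cv2.imwrite('pics/s7z.png',cv2.resize(im[100:250,200:350,::-1],None,fx=4,fy=4,interpolation=cv2.INTER_CUBIC))
```

```text
[ -0.8921  37.8504   6.5998 100.1373  -7.2353 171.8722] [ 0.0977 -0.1485 -0.6949] [ -89.9949  -41.903  -170.03  ] 1.002578694191205
```

View pics/w7.png

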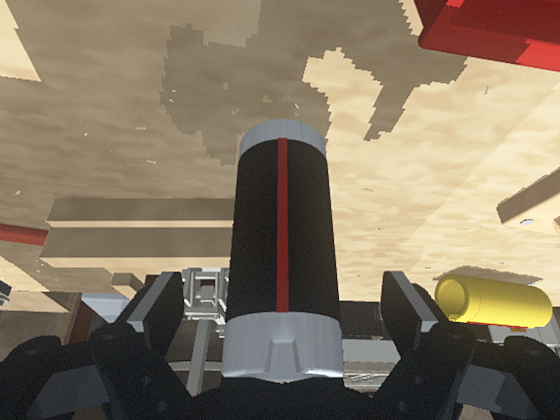

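View pics/s7z.png

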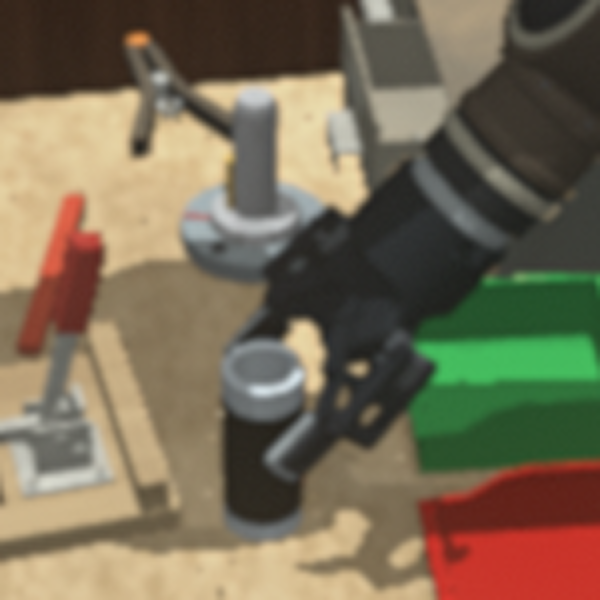

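Call:
servo_tool(
  travel=[
    [0, -25, 0],
    [0, -65, 0],
    [0, -105, 0],
    [0, -135, 0],
    [0, -135, 0],
  ],
  turn=[
    [0, 0, 0],
    [0, 0, 0],
    [0, 0, 0],
    [0, 0, 0],
    [0, 0, 0],
  ],
)

```text
t: 8.65
tool_pos: [0.5409, -0.0291, 0.1553]
tool_rot: [-89.7, -40.4, -170.0]
contact_force: [0.4, 0.4, -0.2]
width: 0.996
```

Run:
```python
from h import *
print(bot.observe()['joints'])
go(Rt(90,90),[0.475,-0.050,0.20])
im=snap('wrist','w8')
```

```text
[  0.4282  43.7559  29.5462 115.779   -6.4407 172.715 ]
travel [81.2, 10.4, 9.1] turn [0.4873, -1.333, 0.5882] rows 12.3 t 8.65
```

View pics/w8.png

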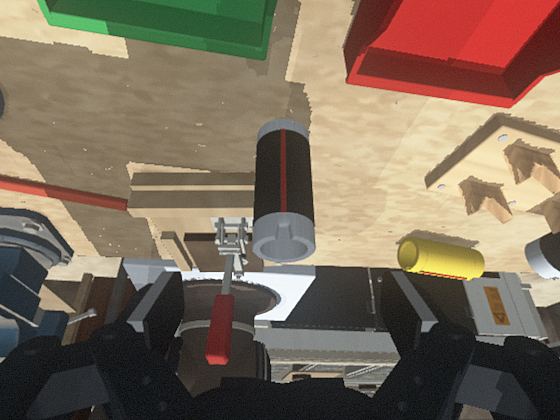

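Call:
servo_tool(
  travel=[
    [-10, -20, 0],
    [0, -20, 3],
    [20, -15, 5],
    [40, -10, 9],
    [81, 10, 9],
    [81, 10, 9],
    [81, 10, 9],
    [81, 10, 9],
  ],
  turn=[
    [0.487, -1.333, 0.588],
    [0.487, -1.333, 0.588],
    [0.487, -1.333, 0.588],
    [0.487, -1.333, 0.588],
    [0.487, -1.333, 0.588],
    [0.487, -1.333, 0.588],
    [0.487, -1.333, 0.588],
    [0.487, -1.333, 0.588],
  ],
)

```text
t: 9.37
tool_pos: [0.4698, -0.0503, 0.1984]
tool_rot: [-97.3, -13.7, -115.6]
contact_force: [0.0, 0.0, 0.2]
width: 1.004
```

Run:
```python
from h import *
print(bot.observe()['joints'])
go(Rt(90,90),[0.475,-0.050,0.20])
```

```text
[ -0.4368  11.8501  -2.6378  88.1115  -9.0879 117.0542]
travel [-2.0, -2.7, 4.3] turn [0.1788, -0.4594, 0.2061] rows 4.3 t 9.37
```

Call:
servo_tool(
  travel=[
    [-2, -3, 4],
    [-2, -3, 4],
    [-2, -3, 4],
    [-2, -3, 4],
    [-2, -3, 4],
    [-2, -3, 4],
  ],
  turn=[
    [0.179, -0.459, 0.206],
    [0.179, -0.459, 0.206],
    [0.179, -0.459, 0.206],
    [0.179, -0.459, 0.206],
    [0.179, -0.459, 0.206],
    [0.179, -0.459, 0.206],
  ],
)

```text
t: 9.87
tool_pos: [0.4749, -0.0505, 0.2]
tool_rot: [-90.1, -0.1, -90.4]
contact_force: [0.5, 0.1, -0.2]
width: 0.996
```

Run:
```python
from h import *
print(bot.observe()['joints'])
im=snap('wrist','w9')
E,K=ext('wrist')
for l in ['sleeve_a_top','sleeve_a_mid','sleeve_a','gauge','gauge_seat']:
    for d in bot.tip_of('wrist',l)[:3]: print(l,round(d['score'],2),w('wrist',d['location'],E),(K@d['location']/d['location'][2])[:2])
print(px('wrist',[0.475,-0.042,0.11],E))
```

```text
[ -6.0082   2.2208 -11.6511  76.1784  -0.0968  84.401 ]
sleeve_a 0.66 [ 0.4712 -0.0397  0.0007] [277.0996 171.3033]
[280.1558 203.6381]
```

View pics/w9.png

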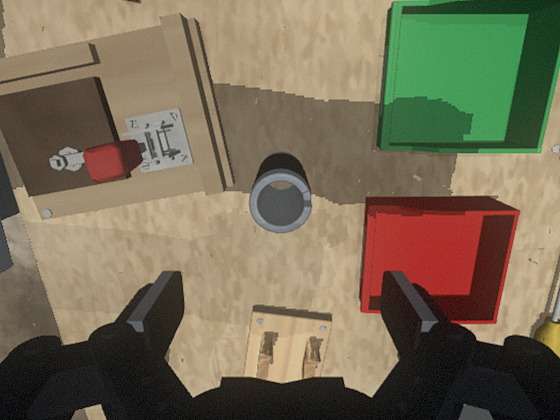

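Run:
```python
from h import *
im=cv2.imread('pics/w9.png'); cv2.imwrite('pics/w9z.png',cv2.resize(im[140:250,230:330],None,fx=5,fy=5,interpolation=cv2.INTER_CUBIC))
c=ray('wrist',(280.5,201),0.11); print(c, ray('wrist',(307,201),0.11))
```

```text
[ 0.4776 -0.0395  0.11  ] [ 0.4966 -0.0396  0.11  ]
```

View pics/w9z.png

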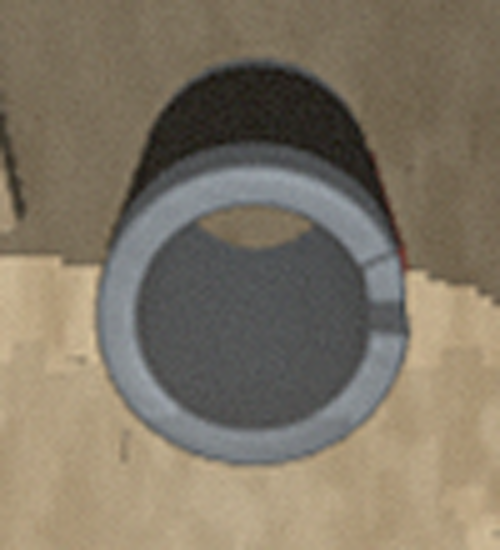

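Run:
```python
from h import *
go(Rt(90,90),[0.4775,-0.041,0.069])
```

```text
travel [-8.9, 131.4, -0.2] turn [0.0004, -0.006, 0.0021] rows 3.2 t 10.17
```

Call:
servo_tool(
  travel=[
    [-9, 30, 0],
    [-9, 60, 0],
    [-9, 90, 0],
    [-9, 110, 0],
    [-9, 125, 0],
    [-9, 131, 0],
    [-9, 131, 0],
  ],
  turn=[
    [0, -0.006, 0.002],
    [0, -0.006, 0.002],
    [0, -0.006, 0.002],
    [0, -0.006, 0.002],
    [0, -0.006, 0.002],
    [0, -0.006, 0.002],
    [0, -0.006, 0.002],
  ],
)

```text
t: 10.75
tool_pos: [0.4771, -0.0408, 0.0684]
tool_rot: [-90.1, 0.0, -90.0]
contact_force: [-0.6, -0.2, 0.0]
width: 0.997
```

Run:
```python
from h import *
print(bot.observe()['tool_pos'],bot.observe()['contact_force'])
im=snap('wrist','w10')
```

```text
[ 0.4771 -0.0408  0.0684] [-0.6312 -0.1663  0.0341]
```

View pics/w10.png

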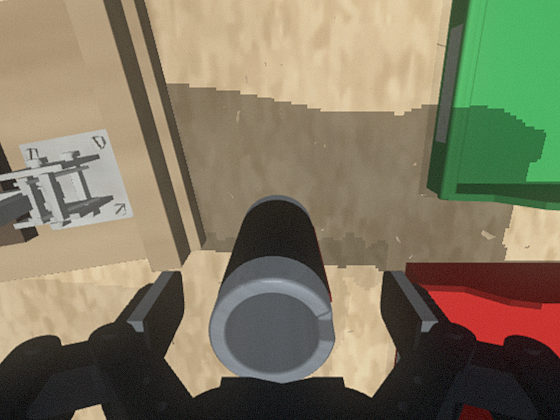

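Run:
```python
from h import *
print(pose()[0][:3,3])
c=ray('wrist',(272,320),0.11); print(c)
```

```text
[ 0.4779 -0.0409  0.0698]
[ 0.4753 -0.0375  0.11  ]
```

Call:
servo_tool(
  travel=[
    [-1.5, 0, -2.5],
    [-1.5, 0, -2.5],
  ],
  turn=[
    [0, 0, 0],
    [0, 0, 0],
  ],
)

```text
t: 10.97
tool_pos: [0.4761, -0.0395, 0.0713]
tool_rot: [-89.8, -0.0, -90.0]
contact_force: [-0.8, -0.4, -0.5]
width: 0.999
```

Call:
servo_tool(
  travel=[
    [0, 0, 0],
    [0, 0, 0],
    [0, 0, 0],
    [0, 0, 0],
    [0, 0, 0],
    [0, 0, 0],
  ],
  turn=[
    [0, 0, 0],
    [0, 0, 0],
    [0, 0, 0],
    [0, 0, 0],
    [0, 0, 0],
    [0, 0, 0],
  ],
  jaw=-1,
  grip_force=50,
)

```text
t: 11.47
tool_pos: [0.4756, -0.0397, 0.0708]
tool_rot: [-89.9, -0.0, -90.0]
contact_force: [-2.5, -0.6, 5.4]
width: 0.531
```

Run:
```python
from h import *
print(bot.observe()['tool_pos'],bot.observe()['contact_force'],bot.observe()['width'])
im=snap('wrist','w11')
H=bot.camera_info('wrist')['hand_eye'];K=bot.camera_info('wrist')['K']
for dx in (-.004,0,.004):
    c=np.linalg.inv(H)@np.r_[dx,-0.0412,0,1]; print(dx,(K@c[:3]/c[2])[:2])
```

```text
[ 0.4756 -0.0397  0.0708] [-2.5129 -0.6213  5.4062] 0.5305511164107173
-0.004 [279.3343 320.2678]
0 [279.3512 329.9046]
0.004 [279.3678 339.353 ]
```

View pics/w11.png

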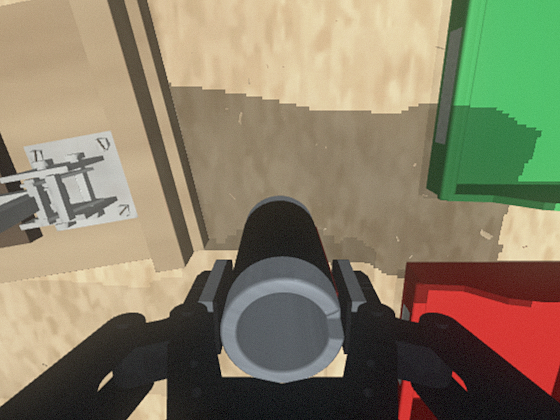

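Run:
```python
from h import *
im=cv2.imread('pics/w11.png')
H=bot.camera_info('wrist')['hand_eye'];K=bot.camera_info('wrist')['K']
def circ(cx,cy,cz,r):
    t=np.linspace(0,2*np.pi,90); P=np.c_[cx+r*np.cos(t),0*t+cy,cz+r*np.sin(t),1+0*t]
    c=(np.linalg.inv(H)@P.T)[:3]; u=K@c; return (u[:2]/u[2]).T
big=cv2.resize(im[240:400,200:370],None,fx=4,fy=4,interpolation=cv2.INTER_CUBIC)
a=big.copy()
for cx,cz,col in [(-0.004,0.001,(0,255,0))]:
  for r in (.023,.0165):
    for u in circ(cx,-0.0392,cz,r): cv2.circle(a,tuple(int(v) for v in ((u-[200,240])*4)),1,col,-1)
cv2.imwrite('pics/w11z.png',a)
```

```text
(no output)
```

View pics/w11z.png

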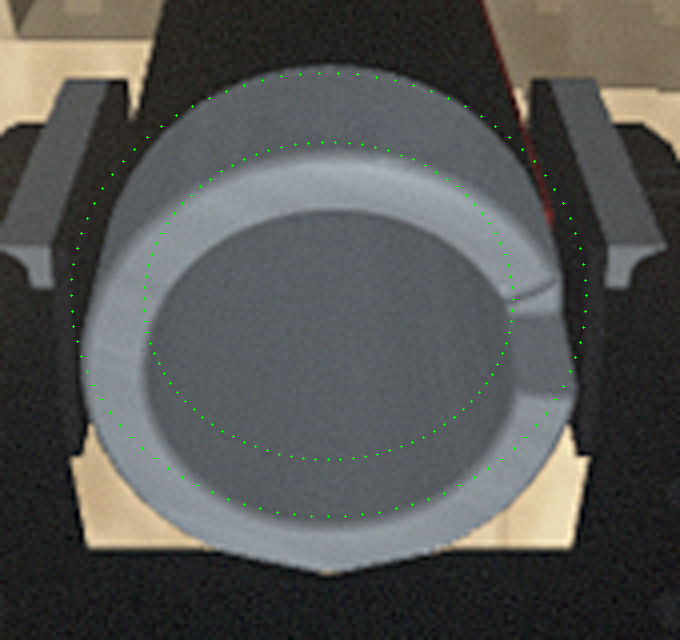

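```bash
cat >> h.py <<'E'
def circ(c,r,n=180):
    ci=bot.camera_info('wrist'); H,K=ci['hand_eye'],ci['K']
    t=np.linspace(0,2*np.pi,n); P=np.c_[c[0]+r*np.cos(t),0*t+c[1],c[2]+r*np.sin(t),1+0*t]
    q=(np.linalg.inv(H)@P.T)[:3]; u=K@q; return (u[:2]/u[2]).T
def fitrim(outer,inner,x0=(0,-.039,0)):
    "each: (left,right,top,bottom) in px -> tool-frame centre of rim"
    from scipy.optimize import least_squares
    def f(c):
        r=[]
        for e,rad in ((outer,.023),(inner,.0165)):
            if e is None: continue
            u=circ(c,rad); m=[u[:,0].min(),u[:,0].max(),u[:,1].min(),u[:,1].max()]
            r+=[a-b for a,b in zip(m,e) if b is not None]
        return r
    s=least_squares(f,x0,diff_step=1e-3,x_scale=.01); return s.x,s.fun
E
python3 - <<'E'
from h import *
z=lambda a:[200+a[0]/4,200+a[1]/4,240+a[2]/4,240+a[3]/4]
print(fitrim(z((85,575,155,572)),z((142,517,210,527))))
print(fitrim(None,z((142,517,210,527))))
E
```

```text
(array([ 0.0038, -0.0384,  0.0011]), array([-1.5324,  1.4077, -1.0865,  0.9096,  1.9733, -1.8485,  1.6525,
       -1.4895]))
(array([ 0.0005, -0.0426,  0.0011]), array([ 0.023 , -0.023 , -0.0261,  0.0283]))
```

Run:
```python
from h import *
ci=bot.camera_info('wrist'); H,K=ci['hand_eye'],ci['K']
def pl(uvz,cy):
    uv=np.array([200+uvz[0]/4,240+uvz[1]/4,1]); d=H[:3,:3]@np.linalg.inv(K)@uv; o=H[:3,3]; return o+d*(cy-o[1])/d[1]
cy=-.0405; s=fitrim(None,[200+142/4,200+517/4,240+210/4,240+527/4])[0]
n=0
C=np.mean([pl((330,210),cy),pl((330,527),cy)],0); print('C',C)
for uv in [(512,300),(555,281),(515,393),(572,397)]:
    p=pl(uv,cy)-C; print(p*1000, 'az', np.degrees(np.arctan2(-p[0],p[2])), np.hypot(p[0],p[2]))
```

```text
C [ 0.0022 -0.0405  0.0011]
[-7.8394  0.     16.0476] az 26.035968284733922 0.01786008021326198
[-9.7774  0.     19.7433] az 26.345909106802026 0.02203166648158238
[ 1.9082  0.     16.7209] az -6.510492411777362 0.016829427640086683
[ 2.3339  0.     21.8953] az -6.084272957695869 0.022019307955111197
```

Call:
servo_tool(
  travel=[
    [0, -15, 0],
    [0, -45, 0],
    [-5, -85, 2],
    [-30, -125, 5],
    [-70, -155, 8],
    [-105, -155, 12],
    [-105, -155, 12],
  ],
  turn=[
    [0, 0, 0],
    [0, 0, 0],
    [0, 0, 0],
    [0, 0, 0],
    [0, 0, 0],
    [0, 0, 0],
    [0, 0, 0],
  ],
)

```text
t: 12.1
tool_pos: [0.4889, 0.07, 0.2275]
tool_rot: [-89.7, 0.2, -89.8]
contact_force: [-0.3, -0.1, -3.3]
width: 0.526
```

Run:
```python
from h import *
T,o=pose(); print(o['tool_pos'],o['joints'],o['contact_force'],o['width'])
im=snap('wrist','w12'); E=T@bot.camera_info('wrist')['hand_eye']; K=ext('wrist')[1]
np.save('E12.npy',E)
for l in ['gauge','gauge_seat','key']:
    for d in bot.tip_of('wrist',l)[:2]: print(l,round(d['score'],2),w('wrist',d['location'],E),(K@d['location']/d['location'][2])[:2])
print('pintop',px('wrist',[.494,.2245,.111],E),'seat',px('wrist',[.494,.2245,.026],E))
```

```text
[0.4889 0.07   0.2275] [ 8.0626  3.5403 -6.8038 79.3015  0.1458 97.8301] [-0.282  -0.0662 -3.2566] 0.5260435360386769
gauge 0.62 [0.4958 0.2259 0.0046] [287.5984  18.72  ]
gauge_seat 0.71 [0.4943 0.2285 0.0285] [286.4765   8.9996]
gauge_seat 0.46 [0.4913 0.0667 0.2706] [286.7013 340.9181]
key 0.71 [0.4885 0.0695 0.1556] [279.373  224.3094]
key 0.4 [0.4933 0.2309 0.0264] [285.3436   6.6275]
pintop [288.2862 -17.7765] seat [286.0617  14.708 ]
```

View pics/w12.png

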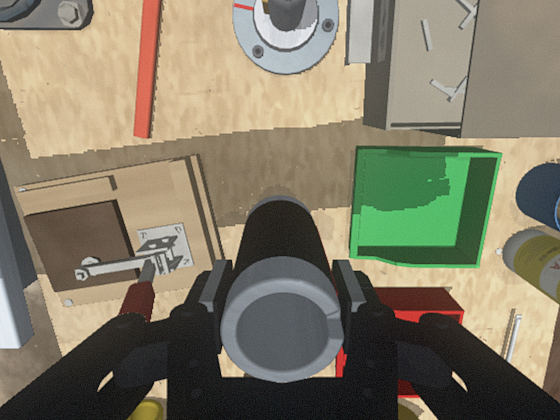

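Call:
servo_tool(
  travel=[
    [-30, -10, 0],
    [-60, -20, 0],
    [-65, -20, 0],
    [-65, -20, 0],
  ],
  turn=[
    [0, 0, 0],
    [0, 0, 0],
    [0, 0, 0],
    [0, 0, 0],
  ],
)

```text
t: 12.63
tool_pos: [0.4873, 0.1304, 0.2445]
tool_rot: [-90.0, -0.0, -90.0]
contact_force: [0.1, 0.1, -3.8]
width: 0.528
```

Run:
```python
from h import *
T,o=pose(); print(o['tool_pos'],o['joints'],o['contact_force'],o['width'])
im=snap('wrist','w13'); E=T@bot.camera_info('wrist')['hand_eye']; K=ext('wrist')[1]
np.save('E13.npy',E)
for l in ['gauge','gauge_seat','key','seat']:
    for d in bot.tip_of('wrist',l)[:2]: print(l,round(d['score'],2),w('wrist',d['location'],E),(K@d['location']/d['location'][2])[:2])
print('pintop',px('wrist',[.494,.2245,.111],E),'seat',px('wrist',[.494,.2245,.026],E))
cv2.imwrite('pics/w13z.png',cv2.resize(im[0:200,180:420,::-1],None,fx=3,fy=3,interpolation=cv2.INTER_CUBIC))
```

```text
[0.4873 0.1304 0.2445] [ 14.994    4.9876  -3.1054  81.8834  -0.0304 104.9526] [ 0.1255  0.0624 -3.759 ] 0.5278242132447453
gauge 0.95 [0.4944 0.2262 0.0033] [287.7095  85.0477]
gauge_seat 0.65 [0.4919 0.2297 0.0265] [285.6016  80.1   ]
seat 0.68 [0.4922 0.2257 0.0002] [285.6134  85.6435]
pintop [289.5393  80.0173] seat [287.6816  85.6544]
```

View pics/w13z.png

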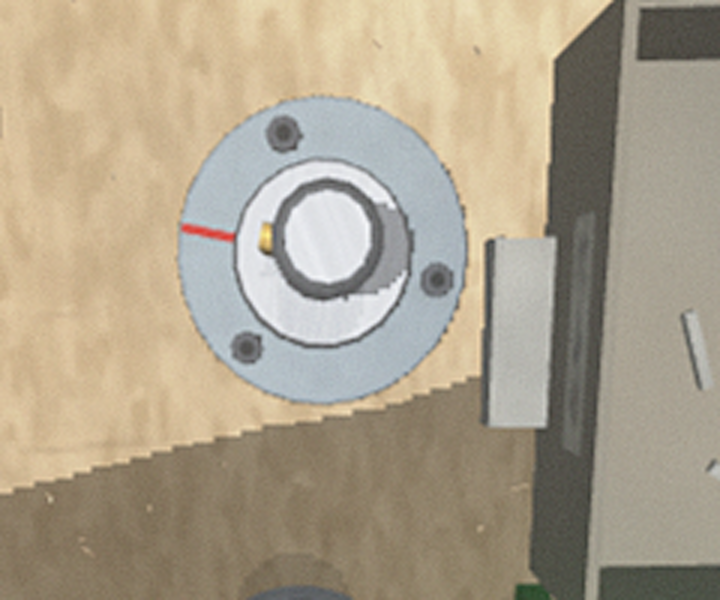

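Run:
```python
from h import *
E=np.load('E13.npy'); z=lambda a:(180+a[0]/3,a[1]/3)
r=lambda a,h: ray('wrist',z(a),h,E)
c=r((322.5,250),.016); p,q=r((182,228),.016),r((235,238),.016)
print('base',c,'pin',r((329,239),.111),'line',p,q)
for d in (p-c,q-c,p-q,p-r((329,239),.111)): print(np.degrees(np.arctan2(d[1],d[0])))
print('handle',r((485,330),.05),r((485,330),.1),'cab',r((540,330),.0),r((610,330),.1),r((610,330),.15))
```

```text
base [0.494  0.2272 0.016 ] pin [0.4941 0.2248 0.111 ] line [0.446  0.2342 0.016 ] [0.464 0.231 0.016]
171.7330061408013
172.75729874665882
170.04204882965163
168.89459071070866
handle [0.5454 0.2015 0.05  ] [0.5369 0.2024 0.1   ] cab [0.574  0.2007 0.    ] [0.5709 0.2024 0.1   ] [0.5565 0.2033 0.15  ]
```

Run:
```python
from h import *
R=Rt(90,-109); print(R)
go(R,[0.4934,0.2230,0.215])
```

```text
[[ 0.3256 -0.     -0.9455]
 [ 0.9455 -0.      0.3256]
 [-0.     -1.     -0.    ]]
travel [-94.0, 29.5, 6.1] turn [0.0009, -2.8118, 0.0005] rows 22.5 t 12.88
```

Call:
servo_tool(
  travel=[
    [-10, 0, 0],
    [-20, 0, 1],
    [-30, 0, 2],
    [-40, 0, 3],
    [-50, 0, 4],
    [-60, 0, 5],
    [-70, 0, 6],
    [-80, 0, 6],
  ],
  turn=[
    [0.001, -2.81, 0],
    [0.001, -2.81, 0],
    [0.001, -2.81, 0],
    [0.001, -2.81, 0],
    [0.001, -2.81, 0],
    [0.001, -2.81, 0],
    [0.001, -2.81, 0],
    [0.001, -2.81, 0],
  ],
)

```text
t: 13.55
tool_pos: [0.4935, 0.2098, 0.2448]
tool_rot: [-90.0, -0.1, -32.4]
contact_force: [-1.1, -0.2, -1.9]
width: 0.529
```

Run:
```python
from h import *
T,o=pose(); print(o['tool_pos'],o['joints'],o['contact_force'],o['width'])
R=Rt(90,-109)
go(R,[0.4934,0.2230,0.23])
```

```text
[0.4935 0.2098 0.2448] [23.0501  8.4291  0.8358 82.3474 -0.0435 55.4814] [-1.1189 -0.2364 -1.9377] 0.5294982039340996
travel [-7.2, 14.8, 11.1] turn [0.0008, -1.8052, 0.0012] rows 14.4 t 13.55
```

Call:
servo_tool(
  travel=[
    [-7, 0, 11],
    [-7, 2, 11],
    [-7, 4, 11],
    [-7, 6, 11],
    [-7, 8, 11],
    [-7, 10, 11],
    [-7, 12, 11],
    [-7, 15, 11],
  ],
  turn=[
    [0.001, -1.805, 0.001],
    [0.001, -1.805, 0.001],
    [0.001, -1.805, 0.001],
    [0.001, -1.805, 0.001],
    [0.001, -1.805, 0.001],
    [0.001, -1.805, 0.001],
    [0.001, -1.805, 0.001],
    [0.001, -1.805, 0.001],
  ],
)

```text
t: 14.22
tool_pos: [0.4936, 0.2223, 0.2299]
tool_rot: [-90.0, -0.1, 24.9]
contact_force: [0.0, 0.5, -2.2]
width: 0.531
```

Run:
```python
from h import *
R=Rt(90,-109)
go(R,[0.4934,0.2230,0.215])
```

```text
travel [0.1, 14.9, 0.7] turn [0.0004, -0.8052, 0.0009] rows 6.4 t 14.22
```

Call:
servo_tool(
  travel=[
    [0, 2, 0.7],
    [0, 4, 0.7],
    [0, 6, 0.7],
    [0, 9, 0.7],
    [0, 12, 0.7],
    [0, 15, 0.7],
    [0, 15, 0.7],
    [0, 15, 0.7],
  ],
  turn=[
    [0, -0.805, 0.001],
    [0, -0.805, 0.001],
    [0, -0.805, 0.001],
    [0, -0.805, 0.001],
    [0, -0.805, 0.001],
    [0, -0.805, 0.001],
    [0, -0.805, 0.001],
    [0, -0.805, 0.001],
  ],
)

```text
t: 14.88
tool_pos: [0.4931, 0.223, 0.2146]
tool_rot: [-90.0, 0.0, 70.7]
contact_force: [-0.4, -0.5, -2.4]
width: 0.527
```

Run:
```python
from h import *
T,o=pose(); print(o['tool_pos'],o['tool_rot'],o['joints'],o['contact_force'],o['width'])
snap('wrist','w14')
for n in ('side','scene'):
    im=snap(n,n+'14'); 
    u=px(n,[.494,.2247,.12]).astype(int); print(n,u,px(n,[.494,.2247,.111]))
    y0,x0=max(u[1]-75,0),max(u[0]-75,0)
    cv2.imwrite(f'pics/{n}14z.png',cv2.resize(im[y0:y0+130,x0:x0+150,::-1],None,fx=4,fy=4,interpolation=cv2.INTER_CUBIC)); print(x0,y0)
```

```text
[0.4931 0.223  0.2146] [-89.9936   0.0417  70.7146] [ 24.3446   9.011   -2.2522  78.7702  -0.0258 -46.37  ] [-0.3709 -0.4749 -2.4104] 0.527105653495102
side [263 120] [263.3749 124.0173]
188 45
scene [188 149] [189.0397 152.5705]
113 74
```

View pics/side14z.png

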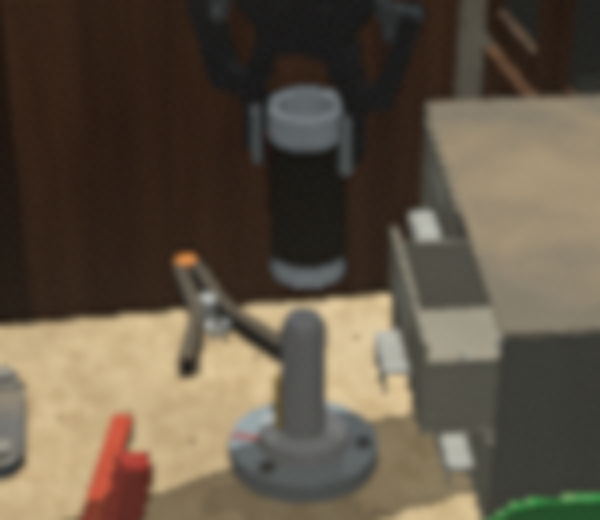

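View pics/scene14z.png

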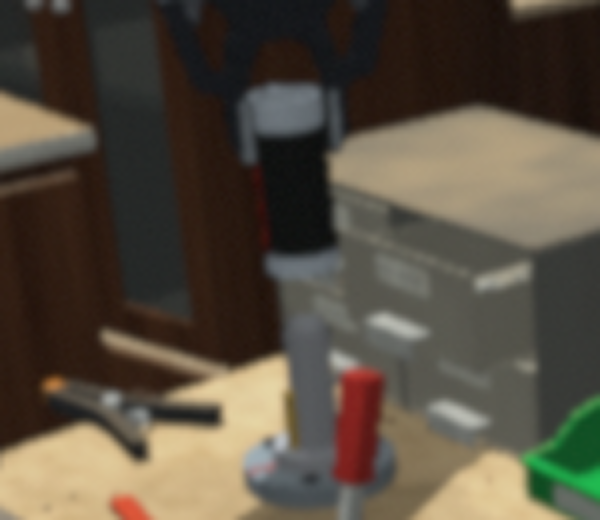

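View pics/w14.png

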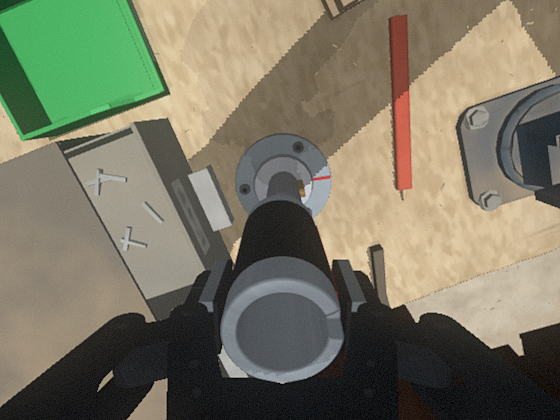

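```bash
cat >> h.py <<'E'
def tri(obs):
    A=np.zeros((3,3)); b=np.zeros(3); L=[]
    for n,uv,E in obs:
        e,K=ext(n); E=e if E is None else E
        d=E[:3,:3]@np.linalg.inv(K)@np.r_[uv,1]; d/=np.linalg.norm(d); M=np.eye(3)-np.outer(d,d); A+=M; b+=M@E[:3,3]; L.append((E[:3,3],d))
    P=np.linalg.solve(A,b); return P,[np.linalg.norm(np.cross(P-o,d)) for o,d in L]
E
python3 - <<'E'
from h import *
E13=np.load('E13.npy')
s=lambda x,y:('side',(188+x/4,45+y/4),None)
# near-right corner of drawer front top: side (418,308); w13 zoom approx (597,598)
print(tri([s(418,308),('wrist',(180+597/3,598/3),E13)]))
# far corner top: side (395,228), w13 zoom (622,0)
print(tri([s(395,228),('wrist',(180+622/3,0),E13)]))
# knob near-left corner: side (380,375)bottom-left ; w13 (485,427)
print(tri([s(382,365),('wrist',(180+485/3,425/3),E13)]))
print(tri([s(376,332),('wrist',(180+487/3,238/3),E13)]))
# cabinet top-left far corner side (428,105)
E
```

```text
(array([0.5555, 0.1444, 0.163 ]), [np.float64(0.0003110781239561936), np.float64(0.0003110781239563458)])
(array([0.5563, 0.2697, 0.145 ]), [np.float64(0.0018225279142278412), np.float64(0.0018225279142281435)])
(array([0.5389, 0.1772, 0.1028]), [np.float64(0.001087550483645099), np.float64(0.0010875504836450338)])
(array([0.5395, 0.226 , 0.0958]), [np.float64(0.0025770132144987616), np.float64(0.0025770132144984225)])
```

Run:
```python
from h import *
for n in('side','scene'):
    for p in ([.494,.2247,.06],[.494,.2247,.09],[.494,.2247,.111],[.494,.2247,.15],[.494,.2247,.2],[.494,.2247,.25]): print(n,p[2],px(n,p))
    im=cv2.cvtColor(cv2.imread(f'pics/{n}14.png'),cv2.COLOR_BGR2GRAY).astype(float)
    rows={'side':[(128,8),(134,8),(140,8),(113,14),(110,14),(74,14),(78,14)],'scene':[(156,9),(162,9),(168,9),(140,14),(139,14),(100,14),(104,14)]}[n]
    for r,hw in rows:
        c=int(px(n,[.494,.2247,.12])[0]); seg=im[r,c-16:c+17]
        print(r,c-16,seg.astype(int).tolist())
```

```text
side 0.06 [263.3533 140.9833]
side 0.09 [263.3659 131.1128]
side 0.111 [263.3749 124.0173]
side 0.15 [263.3922 110.4135]
side 0.2 [263.4154  92.1124]
side 0.25 [263.44    72.7678]
128 247 [102, 70, 46, 39, 47, 60, 73, 85, 96, 106, 104, 91, 80, 81, 84, 87, 91, 90, 88, 86, 82, 95, 134, 175, 196, 199, 198, 197, 196, 190, 190, 198, 202]
134 247 [190, 191, 191, 187, 176, 171, 171, 157, 129, 98, 76, 70, 76, 80, 81, 83, 83, 86, 84, 81, 81, 102, 150, 187, 197, 198, 199, 199, 199, 198, 198, 196, 193]
140 247 [179, 178, 180, 185, 190, 194, 195, 193, 180, 148, 110, 86, 78, 79, 81, 83, 85, 85, 84, 82, 80, 100, 146, 182, 190, 189, 189, 191, 194, 196, 197, 195, 193]
113 247 [38, 39, 40, 40, 40, 38, 40, 41, 49, 69, 86, 95, 99, 98, 99, 98, 99, 100, 99, 100, 100, 102, 103, 103, 100, 90, 71, 50, 41, 39, 41, 40, 40]
110 247 [38, 39, 40, 39, 41, 39, 40, 45, 53, 64, 66, 58, 49, 41, 36, 35, 32, 32, 32, 33, 34, 40, 45, 52, 62, 71, 67, 51, 41, 39, 41, 39, 40]
74 247 [32, 31, 31, 47, 63, 64, 51, 54, 76, 96, 107, 112, 115, 114, 114, 113, 112, 113, 113, 113, 113, 115, 114, 110, 103, 88, 72, 64, 51, 34, 27, 28,
[... 707 characters left out ...]
, 87, 89, 89, 89, 87, 87, 86, 87, 88, 95, 96, 89, 83, 83, 85, 84, 81, 78]
140 172 [26, 29, 26, 27, 25, 24, 36, 62, 88, 101, 107, 109, 111, 112, 113, 113, 113, 112, 112, 111, 111, 109, 106, 103, 104, 107, 105, 93, 87, 84, 85, 85, 86]
139 172 [27, 28, 27, 27, 24, 25, 37, 62, 86, 98, 100, 101, 102, 102, 103, 104, 104, 105, 106, 106, 107, 107, 105, 104, 104, 106, 105, 94, 86, 85, 85, 85, 85]
100 172 [49, 69, 77, 82, 94, 104, 110, 114, 117, 118, 117, 117, 115, 114, 112, 113, 111, 109, 105, 102, 94, 77, 58, 63, 71, 61, 39, 28, 28, 28, 28, 29, 27]
104 172 [43, 65, 80, 81, 85, 98, 107, 110, 113, 114, 114, 114, 112, 112, 111, 109, 107, 104, 101, 96, 87, 69, 49, 59, 76, 72, 50, 32, 25, 27, 27, 27, 28]
```

Run:
```python
from h import *
for f in ('w11','w12','w13','w14'):
    im=cv2.imread(f'pics/{f}.png')
    cv2.imwrite(f'pics/{f}y.png',cv2.resize(im[180:390,190:375],None,fx=3,fy=3,interpolation=cv2.INTER_CUBIC))
a=np.hstack([cv2.imread(f'pics/{f}.png')[190:300,220:350] for f in ('w11','w14')])
cv2.imwrite('pics/cmp.png',cv2.resize(a,None,fx=3,fy=3,interpolation=cv2.INTER_CUBIC))
H=bot.camera_info('wrist')['hand_eye'];K=bot.camera_info('wrist')['K']
u=None
for nm,c,y in (('bottom',(0.0018,0),.0708),('blk',(0.0018,0),.055)):
    p=circ((c[0],y,c[1]),.023); print(nm,p[:,0].min(),p[:,0].max(),p[:,1].min())
```

```text
bottom 248.47557302901976 316.9716759715907 191.22390166716002
blk 246.12053732086426 319.4696240490263 197.67775069442357
```

View pics/cmp.png

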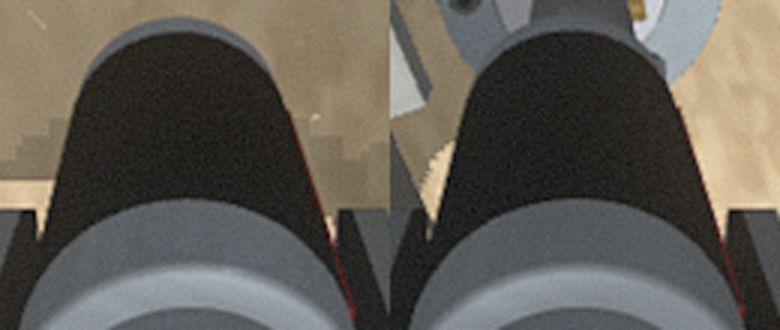

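Run:
```python
from h import *
from scipy.optimize import least_squares
im=cv2.imread('pics/w14.png')
cv2.imwrite('pics/w14b.png',cv2.resize(im[120:230,215:345],None,fx=6,fy=6,interpolation=cv2.INTER_CUBIC))
```

View pics/w14b.png

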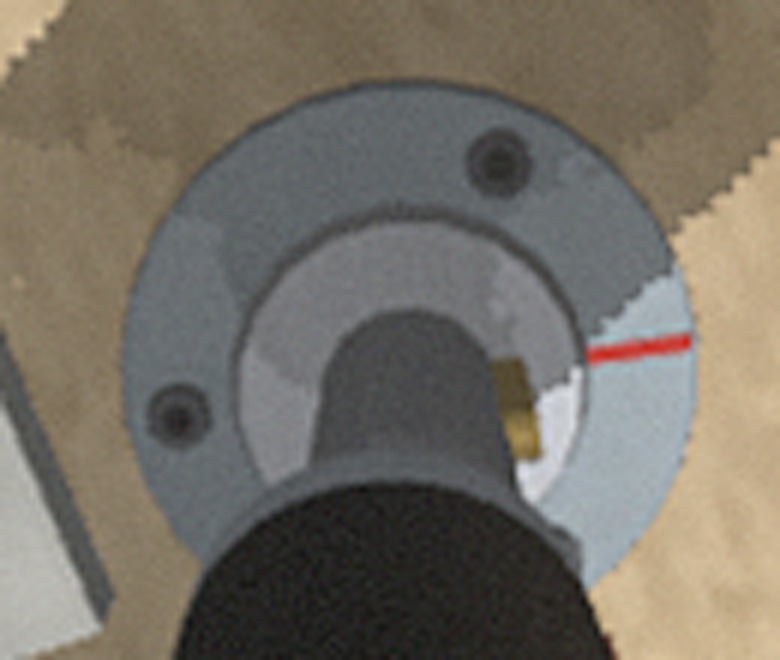

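Run:
```python
from h import *
from scipy.optimize import least_squares
ci=bot.camera_info('wrist'); H,K=ci['hand_eye'],ci['K']
z6=lambda x,y:(215+x/6,120+y/6)
def pl(uv,cy):
    d=H[:3,:3]@np.linalg.inv(K)@np.r_[uv,1]; o=H[:3,3]; return o+d*(cy-o[1])/d[1]
def fit(ty,r,L,Rr,Tp):
    def f(c):
        u=circ((c[0],ty,c[1]),r,720); return [u[:,0].min()-L,u[:,0].max()-Rr,u[:,1].min()-Tp]
    s=least_squares(f,[0,0],diff_step=1e-3,x_scale=.01); return s.x*1000,s.fun
print('base',fit(.1986,.05,235.3,330.8,133.3))
print('seat',fit(.1886,.029,254.3,313,155.5))
b=fit(.1986,.05,235.3,330.8,133.3)[0]/1000
p,q=pl(z6(588,355),.1986),pl(z6(690,342),.1986)
C=np.array([b[0],.1986,b[1]])
for d in (p-q,C-q,C-p): print('red az tool', np.degrees(np.arctan2(d[0],-d[2])))  # angle in (z,-x): notch used atan2(-x,z)
# sleeve bottom
def f2(c):
    u=circ((c[0],.0708,c[1]),.023,720)
    r=[u[:,1].min()-194.6]
    for pt in (z6(583,570),z6(190,580),z6(500,480),z6(290,478)):
        # distance to curve
        r.append(np.min(np.hypot(*(u-pt).T)))
    return r
s=least_squares(f2,[.003,0],diff_step=1e-3,x_scale=.01); print('bottom',s.x*1000,s.fun)
```

```text
base (array([2.5876, 0.7018]), array([-0.7642,  0.7642,  0.0616]))
seat (array([1.9082, 1.2637]), array([ 0.4238, -0.4238, -0.0211]))
red az tool 7.46467839977491
red az tool 7.331814277228235
red az tool 7.256762875664277
bottom [ 4.2455 -1.8765] [0.248  0.5114 0.8387 0.0636 0.7104]
```

Call:
servo_tool(
  travel=[
    [-0.5, 8, 1.5],
    [-0.9, 16, 2.6],
    [-0.9, 24, 2.6],
    [-0.9, 29, 2.6],
    [-0.9, 29, 2.6],
    [-0.9, 29, 2.6],
  ],
  turn=[
    [0, 0.035, 0],
    [0, 0.035, 0],
    [0, 0.035, 0],
    [0, 0.035, 0],
    [0, 0.035, 0],
    [0, 0.035, 0],
  ],
)

```text
t: 15.53
tool_pos: [0.4902, 0.2239, 0.1857]
tool_rot: [-90.0, 0.0, 68.7]
contact_force: [0.5, -1.1, -2.3]
width: 0.527
```

Run:
```python
from h import *
T,o=pose(); print(o['tool_pos'],o['tool_rot'],o['contact_force'],o['width'],o['t'])
for n in ('side','scene'):
    im=snap(n,n+'15'); 
    x0,y0={'side':(188,45),'scene':(113,74)}[n]
    cv2.imwrite(f'pics/{n}15z.png',cv2.resize(im[y0+20:y0+130,x0+30:x0+130,::-1],None,fx=6,fy=6,interpolation=cv2.INTER_CUBIC))
a=np.hstack([cv2.imread(f'pics/{n}15z.png') for n in ('side','scene')]); cv2.imwrite('pics/c15.png',cv2.resize(a,(800,440)))
```

```text
[0.4902 0.2239 0.1857] [-89.9936   0.0287  68.718 ] [ 0.5218 -1.1247 -2.3125] 0.5270947698984001 15.5333
```

View pics/c15.png

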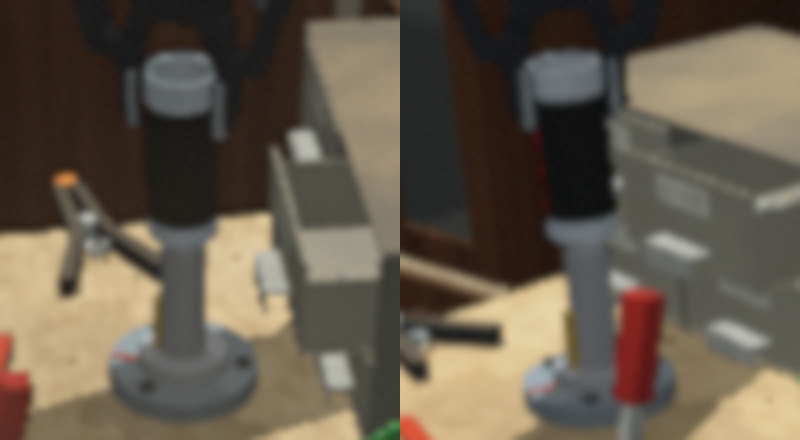

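Call:
servo_tool(
  travel=[
    [0, 2, 0],
    [0, 4, 0],
    [0, 6, 0],
    [0, 8, 0],
    [0, 10, 0],
    [0, 12, 0],
    [0, 12, 0],
  ],
  turn=[
    [0, 0, 0],
    [0, 0, 0],
    [0, 0, 0],
    [0, 0, 0],
    [0, 0, 0],
    [0, 0, 0],
    [0, 0, 0],
  ],
)

```text
t: 16.22
tool_pos: [0.4902, 0.2239, 0.1736]
tool_rot: [-90.0, 0.0, 68.7]
contact_force: [0.5, -0.5, -1.3]
width: 0.527
```

Call:
servo_tool(
  travel=[
    [0, 2, 0],
    [0, 4, 0],
    [0, 6, 0],
    [0, 8, 0],
    [0, 10, 0],
    [0, 10, 0],
  ],
  turn=[
    [0, 0, 0],
    [0, 0, 0],
    [0, 0, 0],
    [0, 0, 0],
    [0, 0, 0],
    [0, 0, 0],
  ],
)

```text
t: 16.72
tool_pos: [0.4902, 0.2239, 0.1636]
tool_rot: [-90.0, 0.0, 68.7]
contact_force: [-0.5, 1.2, -1.8]
width: 0.531
```

Call:
servo_tool(
  travel=[
    [0, 4, 0],
    [0, 8, 0],
    [0, 12, 0],
    [0, 16, 0],
    [0, 20, 0],
    [0, 22, 0],
    [0, 22, 0],
  ],
  turn=[
    [0, 0, 0],
    [0, 0, 0],
    [0, 0, 0],
    [0, 0, 0],
    [0, 0, 0],
    [0, 0, 0],
    [0, 0, 0],
  ],
)

```text
t: 17.3
tool_pos: [0.4901, 0.2239, 0.1414]
tool_rot: [-90.0, 0.0, 68.7]
contact_force: [0.3, 0.3, -2.5]
width: 0.531
```

Call:
servo_tool(
  travel=[
    [0, 1.5, 0],
    [0, 3, 0],
    [0, 4.5, 0],
    [0, 6, 0],
    [0, 7, 0],
    [0, 7, 0],
  ],
  turn=[
    [0, 0, 0],
    [0, 0, 0],
    [0, 0, 0],
    [0, 0, 0],
    [0, 0, 0],
    [0, 0, 0],
  ],
)

```text
t: 17.8
tool_pos: [0.4903, 0.224, 0.1349]
tool_rot: [-90.0, 0.0, 68.7]
contact_force: [-0.6, 0.2, -2.7]
width: 0.529
```

Call:
servo_tool(
  travel=[
    [0, 1.5, 0],
    [0, 3, 0],
    [0, 4.5, 0],
    [0, 6, 0],
    [0, 8, 0],
    [0, 8, 0],
  ],
  turn=[
    [0, 0, 0],
    [0, 0, 0],
    [0, 0, 0],
    [0, 0, 0],
    [0, 0, 0],
    [0, 0, 0],
  ],
)

```text
t: 18.3
tool_pos: [0.4902, 0.2239, 0.1267]
tool_rot: [-90.0, 0.0, 68.7]
contact_force: [0.9, -1.1, -2.6]
width: 0.531
```

Run:
```python
from h import *
T,o=pose(); print(o['tool_pos'],o['tool_rot'],o['contact_force'],o['width'],o['t'])
for n in ('side','scene'):
    im=snap(n,n+'16'); 
    x0,y0={'side':(188,45),'scene':(113,74)}[n]
    cv2.imwrite(f'pics/{n}16z.png',cv2.resize(im[y0+20:y0+130,x0+30:x0+130,::-1],None,fx=6,fy=6,interpolation=cv2.INTER_CUBIC))
a=np.hstack([cv2.imread(f'pics/{n}16z.png') for n in ('side','scene')]); cv2.imwrite('pics/c16.png',cv2.resize(a,(800,440)))
```

```text
[0.4902 0.2239 0.1267] [-90.0001   0.0187  68.7077] [ 0.8796 -1.0912 -2.5738] 0.5313078751876986 18.3
```

View pics/c16.png

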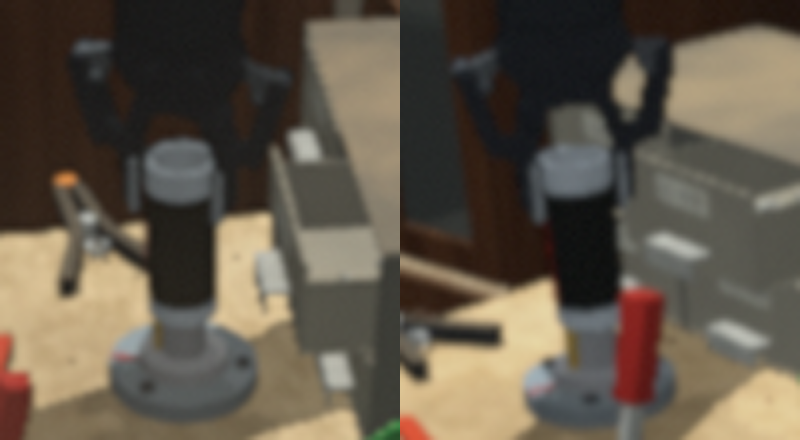

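Call:
servo_tool(
  travel=[
    [0, 1.5, 0],
    [0, 3, 0],
    [0, 5, 0],
    [0, 5, 0],
  ],
  turn=[
    [0, 0, 0],
    [0, 0, 0],
    [0, 0, 0],
    [0, 0, 0],
  ],
)

```text
t: 18.73
tool_pos: [0.4902, 0.2239, 0.1217]
tool_rot: [-90.0, 0.0, 68.7]
contact_force: [0.0, 0.6, -2.5]
width: 0.528
```

Call:
servo_tool(
  travel=[
    [0, 0, 0],
    [0, 0, 0],
    [0, 0, 0],
    [0, 0, 0],
    [0, 0, 0],
    [0, 0, 0],
  ],
  turn=[
    [0, 0, 0],
    [0, 0, 0],
    [0, 0, 0],
    [0, 0, 0],
    [0, 0, 0],
    [0, 0, 0],
  ],
  jaw=0.3,
)

```text
t: 19.23
tool_pos: [0.4907, 0.2241, 0.1225]
tool_rot: [-90.1, -0.0, 68.7]
contact_force: [1.2, -0.2, 1.2]
width: 0.65
```

Run:
```python
from h import *
T,o=pose(); print(o['tool_pos'],o['tool_rot'],o['contact_force'],o['width'],o['t'])
for n in ('side','scene'):
    im=snap(n,n+'17'); 
    x0,y0={'side':(188,45),'scene':(113,74)}[n]
    cv2.imwrite(f'pics/{n}17z.png',cv2.resize(im[y0+20:y0+130,x0+30:x0+130,::-1],None,fx=6,fy=6,interpolation=cv2.INTER_CUBIC))
a=np.hstack([cv2.imread(f'pics/{n}17z.png') for n in ('side','scene')]); cv2.imwrite('pics/c17.png',cv2.resize(a,(800,440)))
```

```text
[0.4907 0.2241 0.1225] [-90.0612  -0.0337  68.7087] [ 1.2397 -0.1797  1.1912] 0.6504811348278033 19.2333
```

View pics/c17.png

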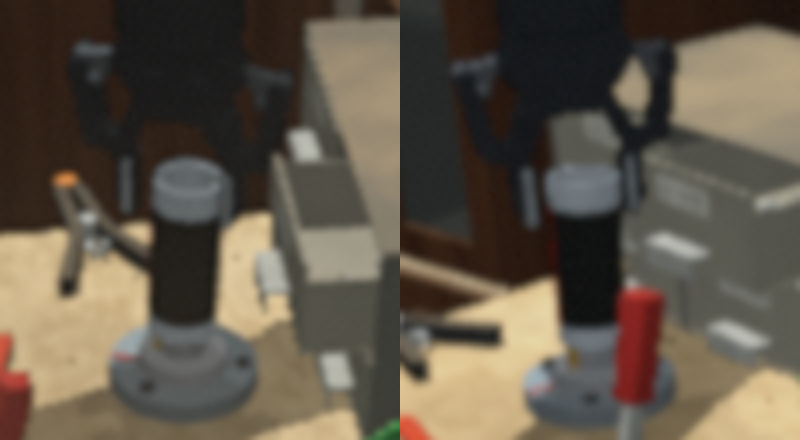

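Run:
```python
from h import *
for z in (.026,.044,.049,.136,.154,.159):
  s=px('side',[.491,.2245,z]);c=px('scene',[.491,.2245,z]); print(z,(s-[218,65])*4,(c-[143,94])*4+[400,0])
```

```text
0.026 [176.8639 347.613 ] [592.8056 358.0761]
0.044 [176.8515 324.8734] [590.2312 332.7482]
0.049 [176.848  318.4825] [589.5102 325.6547]
0.136 [176.7844 201.8026] [576.5377 198.0228]
0.154 [176.7704 176.2913] [573.7487 170.5829]
0.159 [176.7665 169.1165] [572.9674 162.8952]
```

Call:
servo_tool(
  travel=[
    [0, -3, -1],
    [0, -10, -2],
    [0, -25, -2],
    [0, -45, -2],
    [0, -75, -2],
    [0, -75, -2],
  ],
  turn=[
    [0, 0, 0],
    [0, 0, 0],
    [0, 0, 0],
    [0, 0, 0],
    [0, 0, 0],
    [0, 0, 0],
  ],
  jaw=0.45,
)

```text
t: 19.83
tool_pos: [0.4942, 0.2242, 0.2031]
tool_rot: [-90.3, -0.3, 68.7]
contact_force: [1.0, -0.1, 0.9]
width: 0.725
```

Run:
```python
from h import *
T,o=pose(); print(o['tool_pos'],o['contact_force'],o['width'],o['t'])
for n in ('side','scene'):
    im=snap(n,n+'18'); 
    x0,y0={'side':(188,45),'scene':(113,74)}[n]
    cv2.imwrite(f'pics/{n}18z.png',cv2.resize(im[y0+20:y0+130,x0+30:x0+130,::-1],None,fx=6,fy=6,interpolation=cv2.INTER_CUBIC))
a=np.hstack([cv2.imread(f'pics/{n}18z.png') for n in ('side','scene')]); cv2.imwrite('pics/c18.png',cv2.resize(a,(800,440)))
snap('wrist','w18')
```

```text
[0.4942 0.2242 0.2031] [ 0.9973 -0.0808  0.856 ] 0.7251467690193443 19.8333
```

View pics/c18.png

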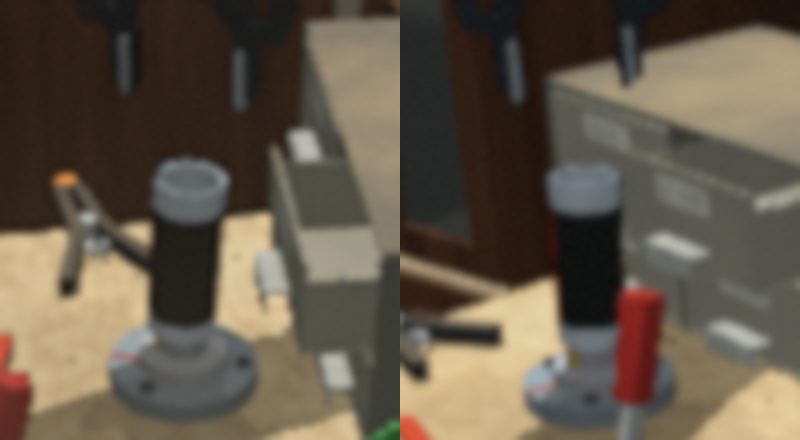

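View pics/w18.png

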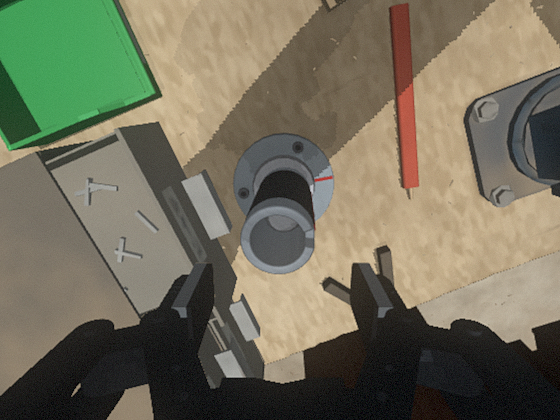

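Run:
```python
from h import *
im=cv2.imread('pics/w18.png'); cv2.imwrite('pics/w18z.png',cv2.resize(im[170:290,220:340],None,fx=5,fy=5,interpolation=cv2.INTER_CUBIC))
T,o=pose(); print(o['tool_pos'],o['tool_rot'],o['joints'])
print(ray('wrist',(278,238),.154))
```

```text
[0.4925 0.2234 0.1976] [-90.0614  -0.0474  68.7109] [ 24.407    8.9515  -4.4593  76.5124  -0.0109 -44.3039]
[0.4954 0.2229 0.154 ]
```

View pics/w18z.png

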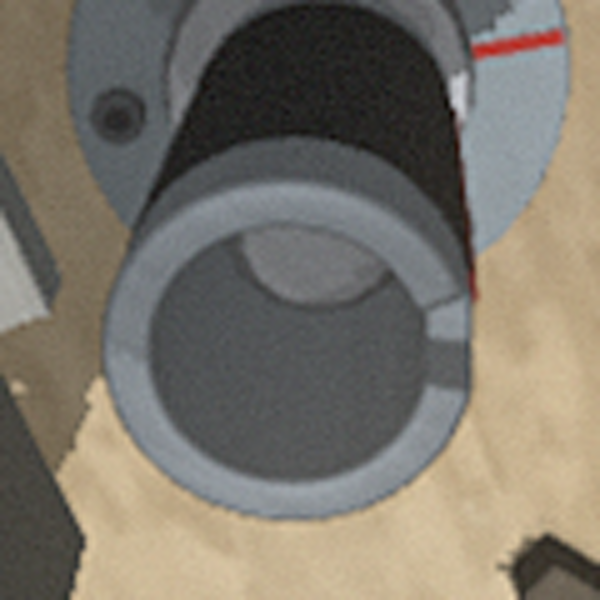

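Run:
```python
from h import *
z=lambda l,r,t,b:[220+l/5,220+r/5,170+t/5,170+b/5]
for o_,i in ((z(103,470,180,520),None),(None,z(149,428,222,482)),(z(103,470,180,520),z(149,428,222,482))):
    c,f=fitrim(o_,i,x0=(0,.04,0)); T=pose()[0]; print(c,f.round(2),'world',T[:3,:3]@c+T[:3,3])
go(Rt(90,-111.2),[0.4940,0.2235,0.122])
```

```text
[ 0.0066  0.0534 -0.0034] [ 0. -0. -0.  0.] world [0.4981 0.2283 0.1442]
[ 0.0017  0.0417 -0.003 ] [-0.07  0.07  0.08 -0.08] world [0.496  0.2239 0.1559]
[ 0.0049  0.0493 -0.0032] [-0.58  0.98 -0.81  0.65  0.82 -1.22  1.18 -1.02] world [0.4973 0.2268 0.1483]
travel [0.6, 75.6, -1.3] turn [0.0011, -0.0016, 0.0008] rows 1.8 t 19.98
```

Call:
servo_tool(
  travel=[
    [0.6, 20, -2],
    [0.6, 40, -2],
    [0.6, 60, -2],
    [0.6, 70, -2],
    [0.6, 76, -2],
    [0.6, 76, -2],
  ],
  turn=[
    [0, 0, 0],
    [0, 0, 0],
    [0, 0, 0],
    [0, 0, 0],
    [0, 0, 0],
    [0, 0, 0],
  ],
)

```text
t: 20.48
tool_pos: [0.4933, 0.2227, 0.1194]
tool_rot: [-89.9, 0.1, 68.7]
contact_force: [-0.4, -0.8, -0.2]
width: 0.722
```

Run:
```python
from h import *
T,o=pose(); print(o['tool_pos'],o['contact_force'],o['width'],o['t'])
snap('wrist','w19')
go(Rt(90,-111.2),[0.4915,0.2238,0.122])
```

```text
[0.4933 0.2227 0.1194] [-0.3505 -0.8183 -0.2346] 0.7224054423762505 20.4833
travel [-0.2, -1.3, 2.6] turn [-0.0005, -0.0016, -0.0008] rows 0.1 t 20.53
```

View pics/w19.png

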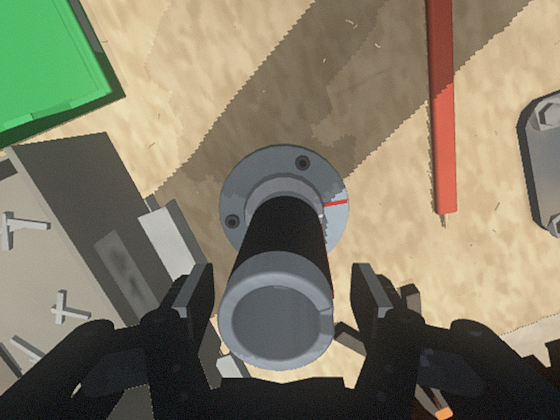

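Call:
servo_tool(
  travel=[
    [0, -1, 0.5],
    [0, -1, 1],
    [0, -1, 1.5],
    [0, -1, 2],
    [0, -1, 2.6],
    [0, -1, 2.6],
  ],
  turn=[
    [0, 0, 0],
    [0, 0, 0],
    [0, 0, 0],
    [0, 0, 0],
    [0, 0, 0],
    [0, 0, 0],
  ],
  jaw=-1,
  grip_force=40,
)

```text
t: 21.03
tool_pos: [0.4932, 0.2243, 0.1234]
tool_rot: [-90.2, -0.1, 68.7]
contact_force: [4.9, -1.4, 5.5]
width: 0.53
```

Run:
```python
from h import *
T,o=pose(); print(o['tool_pos'],o['contact_force'],o['width'],o['t'])
go(Rt(90,-111.3),[0.4902,0.2239,0.122])
```

```text
[0.4932 0.2243 0.1234] [ 4.8812 -1.4328  5.4687] 0.5302536342529589 21.0333
travel [-1.5, 1.4, 2.7] turn [0.0034, -0.0, 0.0019] rows 0.1 t 21.03
```

Call:
servo_tool(
  travel=[
    [0, -2, 0.5],
    [0, -4, 1],
    [0, -5, 1],
    [0, -5, 1],
  ],
  turn=[
    [0, 0, 0],
    [0, 0, 0],
    [0, 0, 0],
    [0, 0, 0],
  ],
)

```text
t: 21.37
tool_pos: [0.492, 0.2242, 0.1266]
tool_rot: [-90.1, 0.0, 68.7]
contact_force: [7.1, -1.0, -4.5]
width: 0.529
```

Call:
servo_tool(
  travel=[
    [0, 1, 0],
    [0, 2, 0],
    [0, 3, 0],
    [0, 3, 0],
  ],
  turn=[
    [0, 0, 0],
    [0, 0, 0],
    [0, 0, 0],
    [0, 0, 0],
  ],
)

```text
t: 21.7
tool_pos: [0.4921, 0.2244, 0.1242]
tool_rot: [-90.1, -0.0, 68.7]
contact_force: [5.5, -2.1, -0.3]
width: 0.531
```

Call:
servo_tool(
  travel=[
    [0, 1, 0],
    [0, 2, 0],
    [0, 2, 0],
  ],
  turn=[
    [0, 0, 0],
    [0, 0, 0],
    [0, 0, 0],
  ],
)

```text
t: 21.95
tool_pos: [0.4923, 0.2247, 0.1235]
tool_rot: [-90.2, -0.1, 68.7]
contact_force: [4.1, -1.0, 7.3]
width: 0.529
```

Call:
servo_tool(
  travel=[
    [0, -2, -0.5],
    [0, -3, -1],
    [0, -3, -1.2],
    [0, -3, -1.2],
  ],
  turn=[
    [0, 0, 0],
    [0, 0, 0],
    [0, 0, 0],
    [0, 0, 0],
  ],
)

```text
t: 22.28
tool_pos: [0.4922, 0.224, 0.1247]
tool_rot: [-90.0, 0.0, 68.7]
contact_force: [4.6, -0.4, -2.1]
width: 0.532
```

Call:
servo_tool(
  travel=[
    [0, 0, 0],
    [0, 0, 0],
    [0, 0, 0],
    [0, 0, 0],
    [0, 0, 0],
  ],
  turn=[
    [0, 0, 0],
    [0, 0, 0],
    [0, 0, 0],
    [0, 0, 0],
    [0, 0, 0],
  ],
  jaw=0.18,
)

```text
t: 22.7
tool_pos: [0.4917, 0.224, 0.1251]
tool_rot: [-90.0, 0.0, 68.7]
contact_force: [-0.1, -0.8, -1.4]
width: 0.591
```

Run:
```python
from h import *
T,o=pose(); print(o['tool_pos'],o['contact_force'],o['width'],o['t'])
for n in ('side','scene'):
    im=snap(n,n+'20'); 
    x0,y0={'side':(188,45),'scene':(113,74)}[n]
    cv2.imwrite(f'pics/{n}20z.png',cv2.resize(im[y0+20:y0+130,x0+30:x0+130,::-1],None,fx=6,fy=6,interpolation=cv2.INTER_CUBIC))
a=np.hstack([cv2.imread(f'pics/{n}20z.png') for n in ('side','scene')]); cv2.imwrite('pics/c20.png',cv2.resize(a,(800,440)))
```

```text
[0.4917 0.224  0.1251] [-0.0793 -0.7566 -1.3789] 0.5906105356236924 22.7
```

View pics/c20.png

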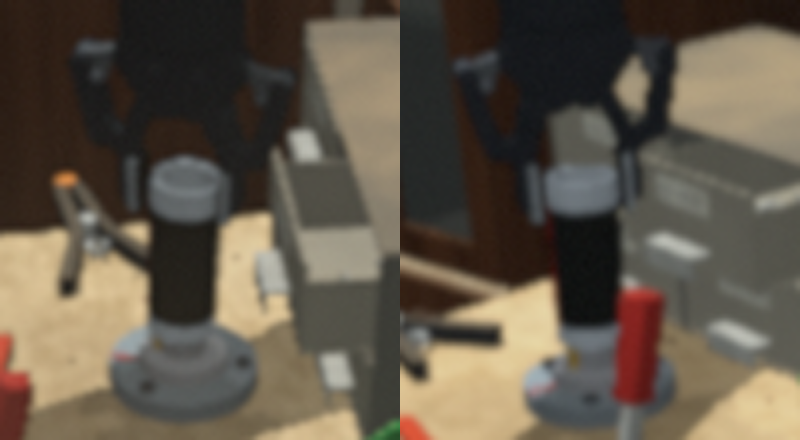

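Call:
servo_tool(
  travel=[
    [0, 0, 0],
    [0, 0, 0],
    [0, 0, 0],
    [0, 0, 0],
    [0, 0, 0],
  ],
  turn=[
    [0, 0, 0],
    [0, 0, 0],
    [0, 0, 0],
    [0, 0, 0],
    [0, 0, 0],
  ],
  jaw=-1,
  grip_force=50,
)

```text
t: 23.22
tool_pos: [0.4922, 0.2241, 0.1254]
tool_rot: [-90.0, -0.0, 68.7]
contact_force: [0.1, -0.5, 2.3]
width: 0.523
```

Call:
servo_tool(
  travel=[
    [0, -4, 0],
    [0, -12, 0],
    [0, -24, 0],
    [0, -38, 0],
    [0, -54, 0],
    [0, -74, 0],
    [0, -96, 0],
    [0, -110, 0],
  ],
  turn=[
    [0, 0, 0],
    [0, 0, 0],
    [0, 0, 0],
    [0, 0, 0],
    [0, 0, 0],
    [0, 0, 0],
    [0, 0, 0],
    [0, 0, 0],
  ],
)

```text
t: 23.88
tool_pos: [0.4921, 0.224, 0.2374]
tool_rot: [-90.1, -0.0, 68.7]
contact_force: [0.5, 0.2, -1.9]
width: 0.524
```

Run:
```python
from h import *
T,o=pose(); print(o['tool_pos'],o['contact_force'],o['width'],o['joints'])
snap('side','s21')
go(Rt(90,-111.3),[0.55,0.02,0.235])
go(Rt(90,-111.3+60),[0.627,-0.13,0.21])
```

```text
[0.4921 0.224  0.2374] [ 0.5201  0.2235 -1.9423] 0.5244880086899283 [ 24.4854   8.8702   0.4206  81.4743  -0.0112 -44.2256]
travel [-169.7, 4.6, -127.4] turn [0.0036, 0.0002, 0.0035] rows 5.1 t 23.93
travel [-281.6, 29.7, -253.5] turn [0.0051, -1.047, 0.0012] rows 9.1 t 23.93
```

View pics/s21.png

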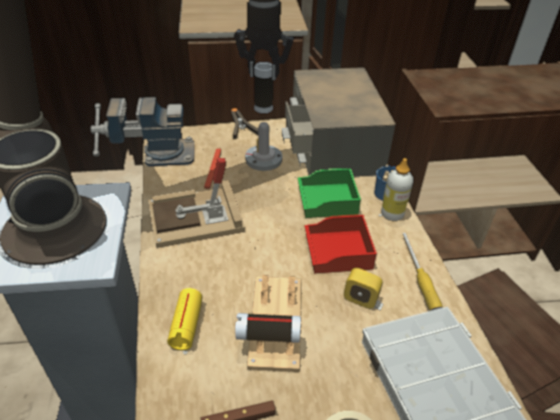

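Call:
servo_tool(
  travel=[
    [-18, 0, -7],
    [-50, 0, -20],
    [-88, 0, -35],
    [-126, 0, -50],
    [-162, 0, -72],
    [-190, 5, -100],
    [-215, 8, -130],
    [-240, 10, -160],
  ],
  turn=[
    [0, 0, 0],
    [0, 0, 0],
    [0, 0, 0],
    [0, 0, 0],
    [0, 0, 0],
    [0, 0, 0],
    [0, 0, 0],
    [0, 0, 0],
  ],
)

```text
t: 24.6
tool_pos: [0.5537, -0.0597, 0.2246]
tool_rot: [-90.0, -0.0, 68.7]
contact_force: [0.7, 0.6, -2.4]
width: 0.521
```

Run:
```python
from h import *
T,o=pose(); print(o['tool_pos'],o['joints'],o['tool_rot'])
go(Rt(90,-111.3),[0.627,-0.13,0.19])
```

```text
[ 0.5537 -0.0597  0.2246] [ -6.1551  10.7171   1.0397  80.345    0.0107 -74.8402] [-89.9755  -0.0044  68.6852]
travel [-38.9, 34.6, -93.8] turn [-0.0004, -0.0003, 0.0001] rows 2.6 t 24.6
```

Call:
servo_tool(
  travel=[
    [-8, 5, -20],
    [-18, 12, -45],
    [-30, 20, -72],
    [-39, 28, -94],
    [-39, 34, -94],
    [-39, 34, -94],
  ],
  turn=[
    [0, 0, 0],
    [0, 0, 0],
    [0, 0, 0],
    [0, 0, 0],
    [0, 0, 0],
    [0, 0, 0],
  ],
)

```text
t: 25.1
tool_pos: [0.6268, -0.1288, 0.188]
tool_rot: [-89.7, 0.0, 68.6]
contact_force: [0.4, 0.9, -2.7]
width: 0.527
```

Run:
```python
from h import *
T,o=pose(); print(o['tool_pos'],o['contact_force'],o['tool_rot'])
snap('wrist','w22'); im=snap('side','s22'); 
a=cv2.resize(im[150:290,270:410,::-1],None,fx=4,fy=4); cv2.imwrite('pics/s22z.png',a)
print(px('side',[.629,-.13,.004]), px('side',[.627,-.13,.11]))
```

```text
[ 0.6268 -0.1288  0.188 ] [ 0.4039  0.8667 -2.7379] [-89.7357   0.0295  68.6242]
[339.2265 250.6079] [343.593  214.5169]
```

View pics/w22.png

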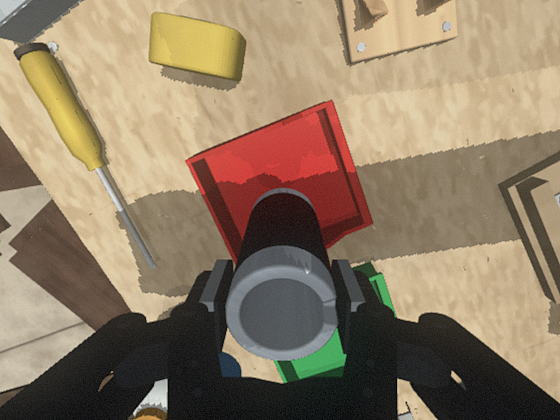

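View pics/s22z.png

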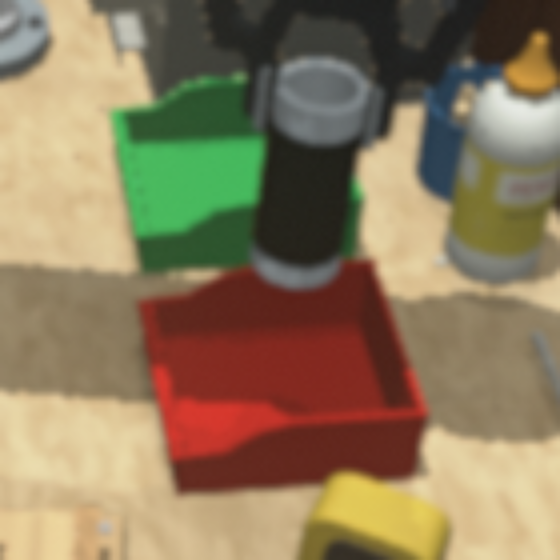

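Run:
```python
from h import *
for z in (.004,.03,.05): print(px('wrist',[.6268,-.1288,z]))
for uv,z in (((190,160),.05),((332,100),.03),((332,100),.05),((372,222),.03),((190,160),.03)): print(uv,z,ray('wrist',uv,z))
go(Rt(90,-111.3),[0.627,-0.129,0.090])
```

```text
[281.4457 182.1212]
[281.477  188.3968]
[281.5047 193.9452]
(190, 160) 0.05 [ 0.6876 -0.1841  0.05  ]
(332, 100) 0.03 [ 0.5585 -0.1854  0.03  ]
(332, 100) 0.05 [ 0.5612 -0.1863  0.05  ]
(372, 222) 0.03 [ 0.5585 -0.0669  0.03  ]
(190, 160) 0.03 [ 0.6938 -0.183   0.03  ]
travel [-1.1, 100.5, -1.0] turn [-0.0018, 0.0002, 0.0] rows 2.4 t 25.2
```

Call:
servo_tool(
  travel=[
    [1, 15, 2],
    [1, 35, 2],
    [1, 55, 2],
    [1, 72, 2],
    [1, 85, 2],
    [1, 93, 2],
    [1, 98, 2],
    [1, 98, 2],
  ],
  turn=[
    [0, 0, 0],
    [0, 0, 0],
    [0, 0, 0],
    [0, 0, 0],
    [0, 0, 0],
    [0, 0, 0],
    [0, 0, 0],
    [0, 0, 0],
  ],
)

```text
t: 25.87
tool_pos: [0.6255, -0.1259, 0.093]
tool_rot: [-90.0, -0.0, 68.8]
contact_force: [0.3, 0.1, -2.9]
width: 0.526
```

Call:
servo_tool(
  travel=[
    [0, 1, 0],
    [0, 2, 0],
    [0, 3, 0],
    [0, 3, 0],
  ],
  turn=[
    [0, 0, 0],
    [0, 0, 0],
    [0, 0, 0],
    [0, 0, 0],
  ],
)

```text
t: 26.2
tool_pos: [0.6263, -0.1266, 0.0907]
tool_rot: [-90.1, -0.0, 68.7]
contact_force: [0.2, -0.2, -2.4]
width: 0.52
```

Call:
servo_tool(
  travel=[
    [0, 1, 0],
    [0, 2, 0],
    [0, 3, 0],
    [0, 3, 0],
  ],
  turn=[
    [0, 0, 0],
    [0, 0, 0],
    [0, 0, 0],
    [0, 0, 0],
  ],
)

```text
t: 26.53
tool_pos: [0.6259, -0.1265, 0.0869]
tool_rot: [-90.0, -0.0, 68.7]
contact_force: [-0.2, 0.3, -2.7]
width: 0.523
```

Call:
servo_tool(
  travel=[
    [0, 1, 0],
    [0, 2, 0],
    [0, 2, 0],
  ],
  turn=[
    [0, 0, 0],
    [0, 0, 0],
    [0, 0, 0],
  ],
)

```text
t: 26.78
tool_pos: [0.626, -0.1267, 0.0867]
tool_rot: [-90.1, -0.0, 68.7]
contact_force: [-3.6, -0.5, 6.4]
width: 0.525
```

Contact with the bin floor at TCP 0.087, where I expected it. Releasing.

Call:
servo_tool(
  travel=[
    [0, -0.5, 0],
    [0, -0.5, 0],
    [0, -0.5, 0],
    [0, -0.5, 0],
    [0, -0.5, 0],
    [0, -0.5, 0],
  ],
  turn=[
    [0, 0, 0],
    [0, 0, 0],
    [0, 0, 0],
    [0, 0, 0],
    [0, 0, 0],
    [0, 0, 0],
  ],
  jaw=1,
)

```text
t: 27.28
tool_pos: [0.6261, -0.1265, 0.0856]
tool_rot: [-90.0, -0.0, 68.7]
contact_force: [0.3, -0.3, 0.2]
width: 0.998
```

Call:
servo_tool(
  travel=[
    [0, -10, 0],
    [0, -30, 0],
    [0, -60, 0],
    [0, -100, 0],
    [0, -140, 0],
    [0, -150, 0],
    [0, -150, 0],
  ],
  turn=[
    [0, 0, 0],
    [0, 0, 0],
    [0, 0, 0],
    [0, 0, 0],
    [0, 0, 0],
    [0, 0, 0],
    [0, 0, 0],
  ],
)

```text
t: 27.87
tool_pos: [0.6277, -0.1269, 0.2413]
tool_rot: [-90.5, -0.1, 68.7]
contact_force: [1.1, 0.2, 0.0]
width: 0.999
```

Run:
```python
from h import *
T,o=pose(); print(o['tool_pos'],o['contact_force'],o['width'],o['t'])
snap('wrist','w23'); snap('side','s23'); 
a=np.hstack([cv2.imread('pics/w23.png')[60:360,100:460],cv2.imread('pics/s23.png')[130:350,220:440][:, :]] if 0 else [cv2.imread('pics/w23.png')[100:320,180:400],cv2.imread('pics/s23.png')[130:350,220:440]])
cv2.imwrite('pics/c23.png',cv2.resize(a,(800,400),interpolation=cv2.INTER_CUBIC))
```

```text
[ 0.6277 -0.1269  0.2413] [1.0538 0.2157 0.0367] 0.9985970075615638 27.8667
```

View pics/c23.png

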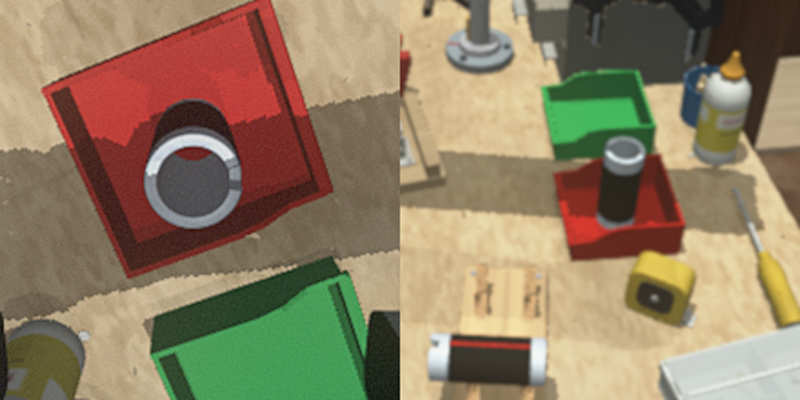

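The sleeve stands upright in the red bin with its notch up, at about (193,180) in the wrist crop. The gripper is clear, and the other sleeve is still in the cradle. Handing in.

Call:
servo_tool(
  travel=[
    [0, 0, 0],
    [0, 0, 0],
    [0, 0, 0],
    [0, 0, 0],
  ],
  turn=[
    [0, 0, 0],
    [0, 0, 0],
    [0, 0, 0],
    [0, 0, 0],
  ],
)

```text
t: 28.3
tool_pos: [0.6255, -0.1264, 0.2345]
tool_rot: [-89.9, 0.0, 68.7]
contact_force: [0.4, 0.7, -0.4]
width: 1.001
```

Run:
```python
from workcell import bot
print(bot.close_job())
```

```text
the job is handed in; nothing more can be done
None
```

The left-hand sleeve stopped short on the gauge, so it now stands notched end up in the red bin. The job was handed in at 28.3 s.

- **Standing and regrasp:** I took the sleeve from the left-hand place, stood it notched end up on the bare table, let go, and took it again from above.
- **Gauge trial:** I turned its keyway over the key and lowered it. It passed the key top without resistance and, once released, came to rest about 18 mm above the seat. I estimated its top at about 0.154 m, where a seated sleeve would be at 0.136 m. The side, scene and wrist views all agreed with this.
- **Recheck:** I gripped it again, lifted it a few millimetres, lowered it lightly and let go a second time. It stopped at the same height.
- **Final state:** The last pictures show it upright near the middle of the red bin, with the gripper clear. The other sleeve is still lying in the cradle.

**Disagreements:**
- The wrist camera put the pin about 3 mm off in x from what the side camera showed, and I corrected this before lowering.
- When first released on the pin the sleeve leaned about 2–3° toward +x, but the recheck left its height unchanged.
- The wrist fits of its rim height varied: the bore fit gave 0.156 m (about 0.1525 m after an offset I'd seen earlier), but the outer-rim fit gave 0.144 m. I relied on the bore fit.

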